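Charge the ball mill

ROBOT

A 6-joint arm with a two-finger parallel gripper is mounted at the origin on a cart in front of the work surface, level with it; the furniture and walls round the work are solid. World frame = base frame: x ahead of the robot, y to its left, z up, the work surface at z = 0. Lengths are in m, angles in rad, forces in N, time in s.
With the tool pointing down it reaches from about 0.35 to 0.975 m from the base axis. Payload 4.9 kg.
Tool frame: the origin (TCP) lies on the mounting face of the last link; the fingertips stand 173 mm ahead of it and the grasp point (between the pads) lies 155 mm ahead of it; z points along the fingers, y is the direction in which the jaws open and shut (so a half turn about z gives the same grasp; the last joint's range is limited). The gripper opens to 85 mm and grips with 20 to 120 N. Pads are 22 mm wide; open, the fingers measure 114 mm over their backs; the gripper's body (76 mm by 85 mm) begins 54 mm behind the grasp point. The pads swing forward as they close: fully open they stand 13 mm farther back than shut.
Start: joints at [-1.307, 0.053, 1.613, -0, 1.476, -0.119], TCP at [0.233, -0.58, 0.405] pointing down, gripper open.
Joint ranges: [-3.01, 3.01], [-1.01, 2.22], [0.06, 2.58], [-1.02, 4.17], [0.09, 2.62], [-3.14, 3.14]. Speed limits (rad/s): [2.57, 2.57, 3.14, 3.14, 3.14, 3.14].

INTERFACE

Orientations are given as a unit quaternion [w, x, y, z].
In Python, from plant import manip gives the robot as it stands.
- The arm moves only by the tool play_rows, never from a script. Its argument "increments" is a list of rows, each an object with "offset": the shift along the tool's x, y, z in mm, a list of three; "twist": the turn about the tool's z in rad; "grip": the opening, from 0 (shut) to 1 (fully open). In form: [{"offset": [dx, dy, dz], "twist": twist, "grip": grip}, ...]. A call has 1 to 5 rows; each row is the pose to reach, as a shift and turn from the pose commanded when the call began, along the tool's axes at that moment; what a row does not reach only later rows make up. A row lasts 1/12 s, in which the tool goes at most 41.7 mm and 7.16 degrees, less where a joint would pass 70% of its speed; a pose out of reach is approached as far as the arm can. A call with a gripper value outside its range is refused whole. The fingers move at their own pace and stop on an object; the grip force is fixed at half the most. Time passes only in rows, so rows that repeat a pose let the fingers close. It gives the time, the measured TCP pose, the force and the opening at its end, in the units of the state.
- manip.state(): the state, without advancing time (a new reading comes with each control period).
- manip.grab_frame(name): name is "scene" or "top" or "wrist"; returns the picture (480x640x3 uint8, blue, green, red); there is no depth.
- manip.get_calibration(name): a dict with "fx", "fy", "cx", "cy" (pixels), "T" (4x4, takes a point from camera to world coordinates). Camera axes: x right, y down, z forward; pixel columns grow to the right and rows downward; lengths in m; the calibration is good to about 2 mm. A picture is of the moment at which its call begins: read the wrist's pose just before it. get_calibration takes no time and is no camera call; for the wrist camera it gives the pose at the moment of the call.
- manip.job_done(): hands the job in, once; it reports no verdict.
Trained networks look in the newest picture that a camera, given by its name, has taken for a name from the list of things; names that differ only in an ending like _2 or _b are one class to them, and where a whole thing is asked for, a point or a joint stands for the part that bears it (a point fixed in the world has none). Each returns a list of dicts, best first, with "p" (0 to 1); they miss things now and then, are a little off and sometimes report something else, mostly with a low value. They report only what shows in the picture. A call takes as long as a camera call. They do not tell look-alikes from the thing itself.
- manip.boxes_of(query, camera): "xyz" ([x, y, z] in m, in the coordinates of the camera as it stood for that picture, good to about 4 mm: the middle of the surface that is visible of it).
- manip.tip_of(query, camera): "xyz" ([x, y, z] in m, in the coordinates of the camera as it stood for that picture, good to about 4 mm: a listed point, or the origin of a listed thing).
The state is a dict: "time": time; "joint_pos": joint angles; "joint_vel": joint speeds; "joint_efforts": joint torques, N m; "tool_pos": TCP position; "tool_rot": TCP orientation; "contact_force": force on the tool from outside, world axes, zero at the start; "ft_torque": the same for the moment, N m; "gripper_width": opening from 0.0 (shut) to 1.0 (fully open).
Only numpy, scipy, OpenCV 4.12 (cv2) and the standard library are available. Lean on these libraries where they do the work, as an engineer would, in place of code of your own. Each camera call takes 0.05 s, during which the arm holds its last target. There are 200 camera calls.

TASK

Charge the small ball mill on the desk: pour all eight grinding balls from the steel cup into the mill's bowl, put the lid that fits the bowl on it (knob up, fully seated), then swing the clamp fork down until it lies level over the lid. Stand the empty cup upright on the desk again, clear of the mill, and leave the spare lid, the bottles and the small box where they stand.

Things in the scene. Friction and masses are not known exactly. Their poses are not given: they have to be found in the camera images.
- mill: fixed bench ball mill: white and grey housing 150 mm wide, 46 mm high, from 99 mm before to 94 mm behind its origin, which lies on the bowl's axis at desk height; x to the back (hinge side; panel in front), z up. A ring 94 mm across holds the steel bowl up to 62 mm height. Two hinge posts, tops at 117 mm, stand 64 mm behind the axis, 37 mm to either side.
- bowl_rim (a point): centre of the mouth of the mill's upright steel bowl, in the plane of its rim, 94 mm above the desk; bowl 80 mm outside, 66 mm bore, 38 mm deep; axes as the mill's
- fork (a joint): angle of the clamp fork of the mill, rad: 0 = closed, level over the lid; about 1.57 = upright; 2.35 = leaning back on its stop. It stays where it is left (needs about 1 N at the bar).
- fork_hinge (a point): middle of the fork's hinge axis (parallel to the mill's y), 64 mm behind the bowl axis, 107.5 mm above the desk. Two steel arms 8 mm wide and 11 mm thick run from it, 23 mm to either side of the middle, so that the lid's knob passes between them.
- fork_bar (a point): middle of the fork's black round grip bar, 11 mm thick, 64 mm long (38 mm free between the arms), parallel to the hinge and 138 mm from it. Closed, it lies 74 mm in front of the bowl axis, 107 mm above the desk.
- lid: loose steel lid that fits the bowl: disc 80 mm across, 7 mm thick, with a spigot 61 mm across and 5 mm deep below it (enters the bore) and a round knob 22 mm across on top. Origin: centre of the spigot's underside; z up through the knob. Lies knob up on the desk. Seated, the origin is 5 mm below the bowl's rim.
- lid_knob (a point): grip point of the lid's knob, on its axis, 28 mm above the lid's origin; the knob's 22 mm grip runs from 20 to 34 mm, its top is at 36 mm
- spare_lid: loose smaller steel lid of the same form, 59 mm across (36 mm high with its knob), for another bowl; not to be used. Origin and axes as the lid's.
- cup: loose open steel cup, straight-sided, 56 mm across (59 mm over the rolled rim), 60 mm high, wall 2 mm, floor 3 mm thick. Origin: centre of its underside; z up. Holds the eight balls; so filled, its centre of mass lies about 20 mm above its foot.
- cup_rim (a point): centre of the cup's mouth, 60 mm above its origin
- ball0_center (a point): centre of grinding ball 1 of 8: loose steel ball, 14 mm across
- ball1_center (a point): centre of grinding ball 2 of 8: loose steel ball, 14 mm across
- ball2_center (a point): centre of grinding ball 3 of 8: loose steel ball, 14 mm across
- ball3_center (a point): centre of grinding ball 4 of 8: loose steel ball, 14 mm across
- ball4_center (a point): centre of grinding ball 5 of 8: loose steel ball, 14 mm across
- ball5_center (a point): centre of grinding ball 6 of 8: loose steel ball, 14 mm across
- ball6_center (a point): centre of grinding ball 7 of 8: loose steel ball, 14 mm across
- ball7_center (a point): centre of grinding ball 8 of 8: loose steel ball, 14 mm across
- oil_bottle: loose brown dropper bottle near the cup, 29 mm across, 75 mm high. Origin: centre of its underside.
- coverslip_box: loose light blue box near the cup, 32 x 32 mm, 25 mm high. Origin: centre of its underside.
- lens_cleaner: loose small pump bottle, 35 mm across, 108 mm high. Origin: centre of its underside.
There are look-alikes about, which are no part of the job. What is shaped like the cup but orange is not meant.

How it is judged:
On the way, in this order (a step that is already met when the one before it is completed fails the run):
1. all eight balls lie in the mill's bowl (horizontal distance between each of ball0_center, ball1_center, ball2_center, ball3_center, ball4_center, ball5_center, ball6_center, ball7_center and bowl_rim below 0.034 m and z of ball0_center in the frame of bowl_rim between -0.045 and -0.008 m and z of ball1_center in the frame of bowl_rim between -0.045 and -0.008 m and z of ball2_center in the frame of bowl_rim between -0.045 and -0.008 m and z of ball3_center in the frame of bowl_rim between -0.045 and -0.008 m and z of ball4_center in the frame of bowl_rim between -0.045 and -0.008 m and z of ball5_center in the frame of bowl_rim between -0.045 and -0.008 m and z of ball6_center in the frame of bowl_rim between -0.045 and -0.008 m and z of ball7_center in the frame of bowl_rim between -0.045 and -0.008 m), for 0.2 s.
2. the fitting lid is seated on the bowl and the clamp fork closed over it (value of joint fork below 0.045 rad and horizontal distance between lid and bowl_rim below 0.0045 m and z of lid in the frame of bowl_rim between -0.008 and -0.003 m and angle between lid's own z axis and vertical below 0.06 rad), for 0.2 s.
At the end, for the whole second after the job is handed in: All eight ball centres 8 mm or more below the bowl's rim; lid knob up, centred within 4.5 mm, spigot 3 mm or more in, level within 0.06 rad; fork below 0.045 rad; cup upright (0.1 rad) and still on the desk, 0.10 m or more from the bowl's axis (all of step 1 and all of step 2 and angle between cup's own z axis and vertical below 0.1 rad and height (world z) of cup between -0.004 and 0.006 m and linear speed of each of cup, lid below 0.02 m/s and horizontal distance between cup and mill above 0.1 m); the robot touches nothing.
It fails at once if the oil bottle is moved more than 25 mm or tipped over (distance of oil_bottle from where it was at the start of the episode above 0.025 m or angle between oil_bottle's own z axis and vertical above 0.5 rad).
It fails at once if the coverslip box is moved more than 25 mm or tipped over (distance of coverslip_box from where it was at the start of the episode above 0.025 m or angle between coverslip_box's own z axis and vertical above 0.5 rad).
It fails at once if the lens cleaner is moved more than 25 mm or tipped over (distance of lens_cleaner from where it was at the start of the episode above 0.025 m or angle between lens_cleaner's own z axis and vertical above 0.5 rad).
It fails at once if the spare lid is moved more than 25 mm or tipped over (distance of spare_lid from where it was at the start of the episode above 0.025 m or angle between spare_lid's own z axis and vertical above 0.5 rad).
It also fails if it takes over 72 s, if anything falls off the work surface, if the arm or the gripper's body presses on something with over 40 N, if the wrist force passes 120 N, or if a joint passes its speed limit or range.

## Working session

There is one attempt and no reset: what is moved stays moved. The work goes in short steps, Python scripts to look and compute and a tool call to move; the robot and the scene stay as the last step left them, time stands still between calls to the robot, and variables do not carry over. Pictures are saved under pics/ and viewed, about 8 in all and at most 12, crops included, and the job is handed in when it is done.

Besides the shell and the picture viewer there is one more tool, called after "Emit:" by a JSON object that holds its "api" and its "payload". play_rows: Moves the arm, as the interface text tells. Its arguments: {"type":"object","properties":{"increments":{"type":"array"}},"required":["increments"]}

```bash
mkdir -p pics; ls; cat > h.py <<'E'
import numpy as np, cv2
from plant import manip
from scipy.spatial.transform import Rotation as R
def Rq(q): return R.from_quat([q[1],q[2],q[3],q[0]])
def W(cam,p,T=None):
    T=np.array(manip.get_calibration(cam)["T"]) if T is None else T
    return T[:3,:3]@np.array(p)+T[:3,3]
def find(fn,q,cam,n=4):
    for d in getattr(manip,fn)(q,cam)[:n]:
        print(fn,q,cam,round(d["p"],2),np.round(W(cam,d["xyz"]),4))
def toolshift(target):  # world TCP target -> tool-axes mm
    s=manip.state(); r=Rq(s["tool_rot"]); return np.round(1000*r.inv().apply(np.array(target)-s["tool_pos"]),1)
def st():
    s=manip.state(); print("t",round(s["time"],2),"pos",np.round(s["tool_pos"],4),"R\n",np.round(Rq(s["tool_rot"]).as_matrix(),3),"\nF",np.round(s["contact_force"],1),"g",round(s["gripper_width"],3),"j",np.round(s["joint_pos"],3))
E
python3 - <<'E'
from h import *
st()
for c in("scene","top"):
    cv2.imwrite(f"pics/{c}0.png",manip.grab_frame(c)); k=manip.get_calibration(c);print(c,k["fx"],np.round(k["T"],3))
    for q in("lid_knob","spare_lid","cup","cup_rim","bowl_rim","fork_bar","fork_hinge","mill","oil_bottle","coverslip_box","lens_cleaner"): find("tip_of",q,c)
E
```

```text
pics
t 0.0 pos [ 0.2334 -0.5795  0.4035] R
 [[ 0.928  0.374 -0.001]
 [ 0.374 -0.928  0.002]
 [ 0.    -0.002 -1.   ]] 
F [ 0.6 -0.2  0.8] g 0.999 j [-1.307  0.053  1.614 -0.     1.476 -0.119]
scene 526.6369071802366 [[-0.842 -0.254  0.476  0.045]
 [-0.54   0.385 -0.749  0.703]
 [ 0.007 -0.887 -0.461  0.56 ]
 [ 0.     0.     0.     1.   ]]
tip_of lid_knob scene 0.89 [ 0.5562 -0.0457  0.0264]
tip_of lid_knob scene 0.38 [ 0.4366 -0.0536 -0.0011]
tip_of spare_lid scene 0.8 [ 0.4408 -0.0546 -0.0017]
tip_of spare_lid scene 0.65 [ 0.5148 -0.2049  0.001 ]
tip_of cup scene 0.98 [ 0.5373 -0.3207  0.0018]
tip_of cup scene 0.91 [ 5.158e-01 -2.064e-01 -5.000e-04]
tip_of cup_rim scene 0.84 [ 0.5412 -0.316   0.0611]
tip_of cup_rim scene 0.77 [ 0.5142 -0.2032  0.0617]
tip_of bowl_rim scene 0.86 [0.4632 0.1929 0.0921]
tip_of bowl_rim scene 0.32 [ 0.5948 -0.2314 -0.0034]
tip_of fork_bar scene 0.77 [0.6115 0.2017 0.2119]
tip_of fork_hinge scene 0.94 [0.5212 0.2018 0.1099]
tip_of mill scene 0.82 [ 4.616e-01  1.986e-01 -1.000e-04]
tip_of oil_bottle scene 0.9 [ 0.4477 -0.2457 -0.0025]
tip_of coverslip_box 
[... 576 characters left out ...]
8 [ 0.5385 -0.3135  0.0584]
tip_of cup_rim top 0.76 [ 0.5138 -0.2052  0.06  ]
tip_of bowl_rim top 0.85 [0.462  0.1989 0.0918]
tip_of fork_bar top 0.86 [0.6148 0.2077 0.2162]
tip_of fork_hinge top 0.71 [ 0.5069 -0.2016  0.0125]
tip_of fork_hinge top 0.68 [0.5243 0.2028 0.1063]
tip_of fork_hinge top 0.18 [ 0.6451 -0.0417 -0.0037]
tip_of mill top 0.74 [0.4572 0.1956 0.0007]
tip_of mill top 0.53 [ 0.5121 -0.1893  0.0099]
tip_of oil_bottle top 0.53 [0.5238 0.199  0.1051]
tip_of coverslip_box top 0.69 [ 5.968e-01 -2.305e-01  3.000e-04]
tip_of coverslip_box top 0.6 [ 0.5272 -0.1964  0.0096]
tip_of lens_cleaner top 0.64 [ 0.6492 -0.0426 -0.0007]
tip_of lens_cleaner top 0.39 [ 0.5313 -0.2087  0.0063]
```

View pics/scene0.png

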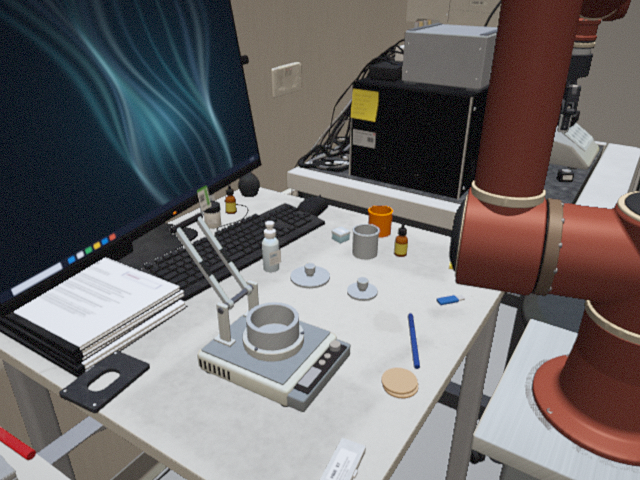

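View pics/top0.png

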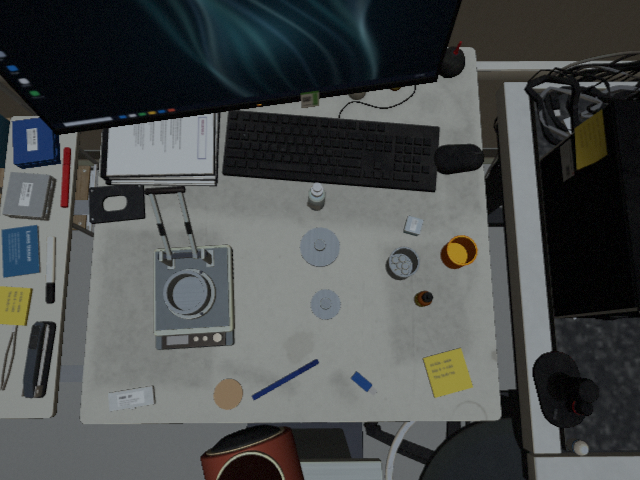

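The scene picture shows the steel cup at px (365,240), with the orange cup to its right at (380,220). The larger lid is at (310,275), the spare at (363,288), and the mill at (275,340) with its fork leaning back. The top picture agrees: cup (403,263), lid (320,247), bowl (189,292). The tool can only stay vertical, so I'll grip the cup low and tilt it about the jaw axis by levering it over the bowl's rim.

Emit:
{"api": "play_rows", "payload": {"increments": [{"offset":[40,-24,10],"twist":0.11,"grip":1},{"offset":[75,-45,20],"twist":0.22,"grip":1},{"offset":[110,-66,30],"twist":0.33,"grip":1},{"offset":[145,-87,35],"twist":0.33,"grip":1},{"offset":[175,-105,40],"twist":0.33,"grip":1}]}}

```text
time: 1.62
tool_pos: [0.3572, -0.4153, 0.3642]
tool_rot: [-0.0, 1.0, 0.026, 0.0]
contact_force: [1.0, -0.3, 0.1]
gripper_width: 1.0
```

```bash
python3 - <<'E'
from h import *
st(); print(toolshift([.515,-.205,.30]))
E
```

```text
t 1.62 pos [ 0.3572 -0.4153  0.3642] R
 [[ 0.999  0.052 -0.   ]
 [ 0.052 -0.999  0.   ]
 [ 0.    -0.    -1.   ]] 
F [ 1.  -0.3  0.1] g 1.0 j [-0.996 -0.103  1.835  0.     1.411  0.523]
[ 168.5 -201.9   64.2]
```

Emit:
{"api": "play_rows", "payload": {"increments": [{"offset":[26,-31,10],"twist":0,"grip":1},{"offset":[52,-62,20],"twist":0,"grip":1},{"offset":[78,-93,30],"twist":0,"grip":1},{"offset":[103,-124,40],"twist":0,"grip":1},{"offset":[128,-153,40],"twist":0,"grip":1}]}}

```text
time: 2.03
tool_pos: [0.4765, -0.255, 0.3224]
tool_rot: [-0.001, 1.0, 0.026, -0.001]
contact_force: [0.3, -0.3, -0.7]
gripper_width: 1.001
```

Emit:
{"api": "play_rows", "payload": {"increments": [{"offset":[20,-25,0],"twist":0,"grip":1},{"offset":[40,-49,0],"twist":0,"grip":1},{"offset":[40,-49,0],"twist":0,"grip":1}]}}

```text
time: 2.28
tool_pos: [0.5158, -0.2027, 0.3249]
tool_rot: [-0.001, 1.0, 0.029, 0.001]
contact_force: [0.2, 0.5, 0.9]
gripper_width: 1.001
```

```bash
python3 - <<'E'
from h import *
st()
cv2.imwrite("pics/w1.png",manip.grab_frame("wrist"))
for q in("cup","cup_rim","oil_bottle","coverslip_box"): find("tip_of",q,"wrist")
print(toolshift([.515,-.205,.30]))
E
```

```text
t 2.28 pos [ 0.5158 -0.2027  0.3249] R
 [[ 0.998  0.058  0.001]
 [ 0.058 -0.998  0.002]
 [ 0.002 -0.001 -1.   ]] 
F [0.2 0.5 0.9] g 1.001 j [-0.509 -0.053  1.855  0.002  1.339  1.003]
tip_of cup wrist 0.84 [ 0.5196 -0.2062  0.0007]
tip_of cup wrist 0.75 [ 0.5375 -0.3199  0.0024]
tip_of cup_rim wrist 0.95 [ 0.5164 -0.2083  0.0624]
tip_of cup_rim wrist 0.75 [ 0.5359 -0.318   0.0592]
tip_of oil_bottle wrist 0.93 [ 0.4481 -0.252   0.001 ]
tip_of coverslip_box wrist 0.73 [ 0.5926 -0.237  -0.0011]
tip_of coverslip_box wrist 0.42 [ 0.45   -0.2524  0.0054]
[ 1.9 -2.1 24.7]
```

View pics/w1.png

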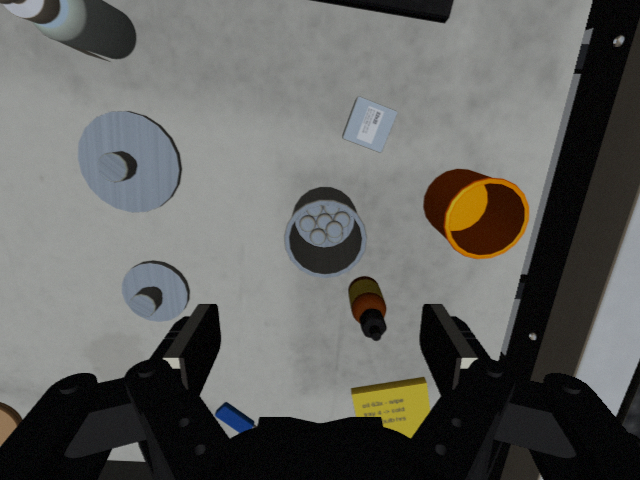

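The wrist view shows the steel cup with its balls at px (325,235), with the bottle and box clear of the fingers. I'm descending to grip it low.

Emit:
{"api": "play_rows", "payload": {"increments": [{"offset":[0,3,35],"twist":0,"grip":1},{"offset":[0,3,70],"twist":0,"grip":1},{"offset":[0,3,100],"twist":0,"grip":1},{"offset":[0,3,128],"twist":0,"grip":1},{"offset":[0,3,147],"twist":0,"grip":1}]}}

```text
time: 2.95
tool_pos: [0.512, -0.2101, 0.1746]
tool_rot: [-0.001, 1.0, 0.025, -0.002]
contact_force: [-0.3, 1.0, -0.3]
gripper_width: 1.0
```

Emit:
{"api": "play_rows", "payload": {"increments": [{"offset":[0,0,0],"twist":0,"grip":1},{"offset":[0,0,0],"twist":0,"grip":0.5},{"offset":[0,0,0],"twist":0,"grip":0.5},{"offset":[0,0,0],"twist":0,"grip":0.5},{"offset":[0,0,0],"twist":0,"grip":0.5}]}}

```text
time: 3.37
tool_pos: [0.5149, -0.2103, 0.1804]
tool_rot: [0.001, 1.0, 0.026, 0.002]
contact_force: [0.2, -0.8, 3.3]
gripper_width: 0.652
```

Emit:
{"api": "play_rows", "payload": {"increments": [{"offset":[0,0,0],"twist":0,"grip":0.5},{"offset":[0,0,0],"twist":0,"grip":0.5},{"offset":[0,0,0],"twist":0,"grip":0.5}]}}

```text
time: 3.62
tool_pos: [0.515, -0.2103, 0.1804]
tool_rot: [0.001, 1.0, 0.026, 0.002]
contact_force: [-0.5, -0.7, 6.7]
gripper_width: 0.654
```

```bash
python3 - <<'E'
from h import *
st()
E
```

```text
t 3.62 pos [ 0.515  -0.2103  0.1804] R
 [[ 0.999  0.053  0.004]
 [ 0.053 -0.999 -0.003]
 [ 0.004  0.003 -1.   ]] 
F [-0.5 -0.7  6.7] g 0.654 j [-5.210e-01  1.400e-01  1.926e+00 -1.000e-03  1.071e+00  9.970e-01]
```

Emit:
{"api": "play_rows", "payload": {"increments": [{"offset":[0,0,-15],"twist":0,"grip":0.5},{"offset":[0,0,-40],"twist":0,"grip":0.5},{"offset":[0,0,-70],"twist":0,"grip":0.5},{"offset":[0,0,-100],"twist":0,"grip":0.5},{"offset":[0,0,-130],"twist":0,"grip":0.5}]}}

```text
time: 4.03
tool_pos: [0.5134, -0.2091, 0.3088]
tool_rot: [-0.0, 1.0, 0.026, -0.0]
contact_force: [-0.0, -1.0, -1.1]
gripper_width: 0.651
```

Emit:
{"api": "play_rows", "payload": {"increments": [{"offset":[-6,-18,-15],"twist":0,"grip":0.5},{"offset":[-15,-50,-30],"twist":0,"grip":0.5},{"offset":[-24,-83,-45],"twist":0,"grip":0.5},{"offset":[-33,-116,-50],"twist":0,"grip":0.5},{"offset":[-43,-150,-50],"twist":0,"grip":0.5}]}}

```text
time: 4.45
tool_pos: [0.4625, -0.0608, 0.36]
tool_rot: [0.001, 1.0, 0.026, 0.002]
contact_force: [0.1, 0.3, -0.7]
gripper_width: 0.651
```

Emit:
{"api": "play_rows", "payload": {"increments": [{"offset":[-10,-34,0],"twist":0,"grip":0.5},{"offset":[-20,-68,0],"twist":0,"grip":0.5},{"offset":[-30,-102,0],"twist":0,"grip":0.5},{"offset":[-40,-135,0],"twist":0,"grip":0.5},{"offset":[-50,-165,0],"twist":0,"grip":0.5}]}}

```text
time: 4.87
tool_pos: [0.403, 0.1019, 0.3577]
tool_rot: [-0.0, 1.0, 0.027, 0.0]
contact_force: [0.1, 0.0, -2.0]
gripper_width: 0.651
```

Emit:
{"api": "play_rows", "payload": {"increments": [{"offset":[-12,-30,0],"twist":0,"grip":0.5},{"offset":[-24,-60,0],"twist":0,"grip":0.5},{"offset":[-26,-85,0],"twist":0,"grip":0.5},{"offset":[-26,-92,0],"twist":0,"grip":0.5},{"offset":[-26,-92,0],"twist":0,"grip":0.5}]}}

```text
time: 5.28
tool_pos: [0.3729, 0.192, 0.3577]
tool_rot: [0.0, 1.0, 0.028, 0.0]
contact_force: [-0.0, -1.3, -1.9]
gripper_width: 0.652
```

```bash
python3 - <<'E'
from h import *
st()
im={c:manip.grab_frame(c) for c in("wrist","scene","top")}
for c in im:
    cv2.imwrite(f"pics/{c}2.png",im[c])
    for q in("bowl_rim","fork_hinge","fork_bar","cup","cup_rim"): find("tip_of",q,c,2)
E
```

```text
t 5.28 pos [0.3729 0.192  0.3577] R
 [[ 0.998  0.056  0.   ]
 [ 0.056 -0.998 -0.   ]
 [ 0.     0.    -1.   ]] 
F [-0.  -1.3 -1.9] g 0.652 j [ 0.298 -0.446  2.121 -0.     1.466  1.812]
tip_of bowl_rim wrist 0.82 [0.4644 0.1919 0.0979]
tip_of fork_hinge wrist 0.42 [0.3759 0.1932 0.1908]
tip_of cup wrist 0.83 [0.38   0.1881 0.1792]
tip_of cup_rim wrist 0.75 [0.3733 0.1896 0.2392]
tip_of bowl_rim scene 0.63 [0.3739 0.1884 0.1756]
tip_of bowl_rim scene 0.53 [0.5175 0.202  0.11  ]
tip_of fork_hinge scene 0.85 [0.5195 0.2015 0.1089]
tip_of fork_bar scene 0.71 [0.6124 0.2038 0.2113]
tip_of cup scene 0.88 [0.3718 0.192  0.1767]
tip_of cup_rim scene 0.87 [ 0.5393 -0.3157  0.0627]
tip_of cup_rim scene 0.82 [0.3729 0.1919 0.2393]
tip_of bowl_rim top 0.64 [0.4586 0.1987 0.0929]
tip_of fork_hinge top 0.61 [0.5248 0.2002 0.1082]
tip_of fork_bar top 0.68 [0.6168 0.2061 0.2139]
tip_of cup top 0.97 [ 5.407e-01 -3.124e-01  4.000e-04]
tip_of cup top 0.59 [0.3761 0.1912 0.1784]
tip_of cup_rim top 0.77 [0.3748 0.1923 0.2345]
tip_of cup_rim top 0.71 [ 0.5355 -0.3145  0.0594]
```

View pics/wrist2.png

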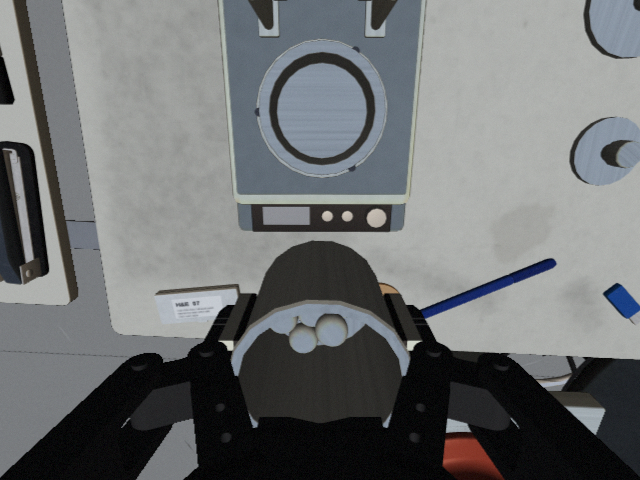

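The wrist view shows the cup held at px (320,300), square to the mill and in line with the bowl (321,108). Next I lower it in front of the bowl and lever it partway.

Emit:
{"api": "play_rows", "payload": {"increments": [{"offset":[3,1,20],"twist":0,"grip":0.5},{"offset":[6,1,45],"twist":0,"grip":0.5},{"offset":[12,1,70],"twist":0,"grip":0.5},{"offset":[17,1,90],"twist":0,"grip":0.5},{"offset":[17,1,90],"twist":0,"grip":0.5}]}}

```text
time: 6.6
tool_pos: [0.3891, 0.1901, 0.2631]
tool_rot: [0.001, 1.0, 0.026, -0.004]
contact_force: [-1.1, -0.3, -2.3]
gripper_width: 0.655
```

Emit:
{"api": "play_rows", "payload": {"increments": [{"offset":[4,0,0],"twist":0,"grip":0.5},{"offset":[10,0,-6],"twist":0,"grip":0.5},{"offset":[14,0,-9],"twist":0,"grip":0.5},{"offset":[18,0,-11],"twist":0,"grip":0.5},{"offset":[18,0,-11],"twist":0,"grip":0.5}]}}

```text
time: 7.02
tool_pos: [0.4049, 0.1913, 0.2757]
tool_rot: [0.001, 1.0, 0.027, -0.01]
contact_force: [-17.8, -0.7, -3.8]
gripper_width: 0.65
```

```bash
python3 - <<'E'
from h import *
st()
s=manip.grab_frame("scene"); w=manip.grab_frame("wrist")
c=cv2.resize(s[240:430,190:380],(480,480)); cv2.imwrite("pics/p3.png",np.hstack([c,cv2.resize(w,None,fx=.5,fy=1)[:480]]))
for cam in("scene","wrist"):
  for q in("cup","cup_rim"): find("tip_of",q,cam,2)
E
```

```text
t 7.02 pos [0.4049 0.1913 0.2757] R
 [[ 0.998  0.053 -0.02 ]
 [ 0.053 -0.999 -0.003]
 [-0.02   0.002 -1.   ]] 
F [-17.8  -0.7  -3.8] g 0.65 j [ 2.740e-01 -2.670e-01  2.131e+00  2.000e-03  1.299e+00  1.791e+00]
tip_of cup scene 0.86 [ 0.5395 -0.3172  0.0008]
tip_of cup scene 0.73 [0.3938 0.1903 0.0967]
tip_of cup_rim scene 0.69 [ 0.5378 -0.3143  0.0645]
tip_of cup_rim scene 0.66 [0.406  0.1933 0.1525]
tip_of cup wrist 0.89 [0.3967 0.1866 0.1004]
tip_of cup wrist 0.74 [0.4148 0.1946 0.103 ]
tip_of cup_rim wrist 0.75 [0.4071 0.1914 0.1565]
```

View pics/p3.png

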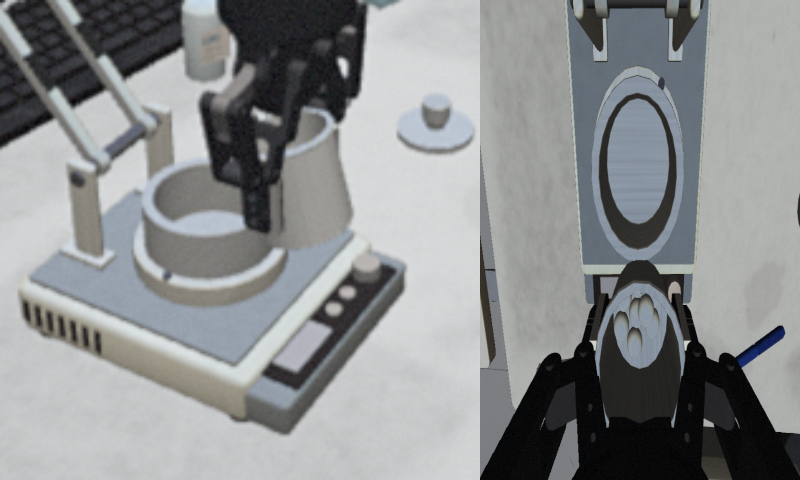

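The cup is turning in the jaws, leaning about 12° toward the bowl (crop px (300,190)), with 18 N on the tool. I'm continuing along the arc.

Emit:
{"api": "play_rows", "payload": {"increments": [{"offset":[5,0,-2],"twist":0,"grip":0.5},{"offset":[10,0,-3],"twist":0,"grip":0.5},{"offset":[15,0,-3],"twist":0,"grip":0.5},{"offset":[20,0,-3],"twist":0,"grip":0.5},{"offset":[21,0,-3],"twist":0,"grip":0.5}]}}

```text
time: 7.73
tool_pos: [0.4274, 0.1926, 0.2809]
tool_rot: [0.001, 1.0, 0.027, -0.006]
contact_force: [-12.1, -1.8, -0.2]
gripper_width: 0.651
```

```bash
python3 - <<'E'
from h import *
st()
s=manip.grab_frame("scene"); w=manip.grab_frame("wrist")
c=cv2.resize(s[240:430,190:380],(480,480)); cv2.imwrite("pics/p4.png",np.hstack([c,cv2.resize(w,None,fx=.5,fy=1)[:480]]))
for cam in("scene","wrist"):
  for q in("cup","cup_rim"): find("tip_of",q,cam,2)
E
```

```text
t 7.73 pos [0.4274 0.1926 0.2809] R
 [[ 0.999  0.053 -0.013]
 [ 0.053 -0.999 -0.002]
 [-0.013  0.001 -1.   ]] 
F [-12.1  -1.8  -0.2] g 0.651 j [ 2.640e-01 -2.180e-01  2.081e+00  1.000e-03  1.291e+00  1.781e+00]
tip_of cup scene 0.92 [0.3985 0.1896 0.1072]
tip_of cup scene 0.67 [ 0.5387 -0.3166  0.0016]
tip_of cup_rim scene 0.92 [0.4322 0.1961 0.1568]
tip_of cup_rim scene 0.84 [ 0.5398 -0.3141  0.0631]
tip_of cup wrist 0.85 [0.3987 0.1912 0.1106]
tip_of cup wrist 0.4 [0.4155 0.2043 0.1106]
tip_of cup_rim wrist 0.56 [0.4345 0.1924 0.1575]
```

View pics/p4.png

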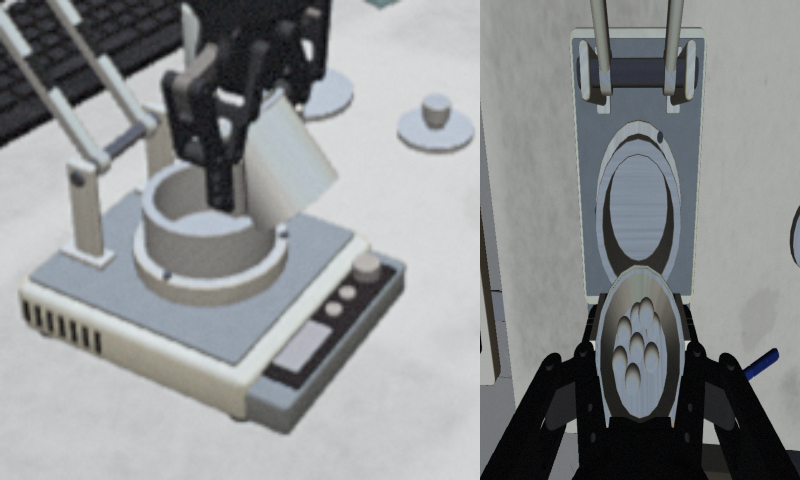

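The cup leans about 35° at crop px (290,165), but it is also sliding back in the pads, about 11 mm so far. This low grip may lose it. I'll set it down on a free patch of desk, let it right itself, and regrip at the rim, where the short contact pivots far more easily.

Emit:
{"api": "play_rows", "payload": {"increments": [{"offset":[-12,0,-5],"twist":0,"grip":0.5},{"offset":[-25,0,-20],"twist":0,"grip":0.5},{"offset":[-25,0,-45],"twist":0,"grip":0.5},{"offset":[-25,0,-70],"twist":0,"grip":0.5},{"offset":[-22,5,-80],"twist":0,"grip":0.5}]}}

```text
time: 8.45
tool_pos: [0.4084, 0.1872, 0.368]
tool_rot: [-0.001, 1.0, 0.027, 0.005]
contact_force: [0.3, 0.5, 0.3]
gripper_width: 0.651
```

Emit:
{"api": "play_rows", "payload": {"increments": [{"offset":[15,20,0],"twist":0,"grip":0.5},{"offset":[32,50,0],"twist":0,"grip":0.5},{"offset":[50,82,0],"twist":0,"grip":0.5},{"offset":[68,114,0],"twist":0,"grip":0.5},{"offset":[87,141,0],"twist":0,"grip":0.5}]}}

```text
time: 8.87
tool_pos: [0.5031, 0.0481, 0.363]
tool_rot: [0.0, 1.0, 0.026, 0.001]
contact_force: [1.2, 0.7, -0.4]
gripper_width: 0.649
```

Emit:
{"api": "play_rows", "payload": {"increments": [{"offset":[0,0,30],"twist":0,"grip":0.5},{"offset":[0,0,65],"twist":0,"grip":0.5},{"offset":[0,0,100],"twist":0,"grip":0.5},{"offset":[0,0,135],"twist":0,"grip":0.5},{"offset":[0,0,150],"twist":0,"grip":0.5}]}}

```text
time: 9.28
tool_pos: [0.5006, 0.0498, 0.2075]
tool_rot: [-0.0, 1.0, 0.026, -0.003]
contact_force: [-0.8, 0.1, -2.5]
gripper_width: 0.653
```

```bash
python3 - <<'E'
from h import *
st()
s=manip.grab_frame("scene")
for q in("cup","cup_rim"): find("tip_of",q,"scene",2)
s=manip.grab_frame("top")
for q in("cup","cup_rim"): find("tip_of",q,"top",2)
E
```

```text
t 9.28 pos [0.5006 0.0498 0.2075] R
 [[ 0.999  0.052 -0.006]
 [ 0.052 -0.999  0.   ]
 [-0.006 -0.    -1.   ]] 
F [-0.8  0.1 -2.5] g 0.653 j [-0.049 -0.023  2.042 -0.     1.128  1.47 ]
tip_of cup scene 0.89 [0.4722 0.0472 0.0345]
tip_of cup scene 0.78 [ 0.5384 -0.3173  0.0018]
tip_of cup_rim scene 0.95 [ 0.5403 -0.3149  0.0616]
tip_of cup_rim scene 0.68 [0.5103 0.0543 0.0804]
tip_of cup top 0.69 [ 0.5375 -0.3129  0.0019]
tip_of cup top 0.53 [0.4738 0.0492 0.0354]
tip_of cup_rim top 0.81 [ 0.5343 -0.3115  0.0579]
```

Emit:
{"api": "play_rows", "payload": {"increments": [{"offset":[0,0,0],"twist":0,"grip":0.5},{"offset":[0,0,5],"twist":0,"grip":0.5},{"offset":[0,0,11],"twist":0,"grip":0.5},{"offset":[0,0,14],"twist":0,"grip":0.5},{"offset":[0,0,14],"twist":0,"grip":0.5}]}}

```text
time: 10.0
tool_pos: [0.5015, 0.0504, 0.1965]
tool_rot: [-0.0, 1.0, 0.026, -0.001]
contact_force: [0.1, 0.2, -1.3]
gripper_width: 0.651
```

Emit:
{"api": "play_rows", "payload": {"increments": [{"offset":[0,0,3],"twist":0,"grip":0.5},{"offset":[0,0,6],"twist":0,"grip":0.5},{"offset":[0,0,6],"twist":0,"grip":0.5},{"offset":[0,0,6],"twist":0,"grip":0.67},{"offset":[0,0,6],"twist":0,"grip":0.68}]}}

```text
time: 10.42
tool_pos: [0.5023, 0.0503, 0.192]
tool_rot: [0.0, 1.0, 0.026, 0.0]
contact_force: [0.6, 0.5, -0.2]
gripper_width: 0.683
```

Emit:
{"api": "play_rows", "payload": {"increments": [{"offset":[0,0,0],"twist":0,"grip":0.7},{"offset":[0,0,0],"twist":0,"grip":0.72},{"offset":[0,0,0],"twist":0,"grip":0.75},{"offset":[0,0,0],"twist":0,"grip":0.8},{"offset":[0,0,0],"twist":0,"grip":0.9}]}}

```text
time: 10.83
tool_pos: [0.5022, 0.0504, 0.1919]
tool_rot: [0.0, 1.0, 0.026, 0.0]
contact_force: [-0.1, -0.1, -0.2]
gripper_width: 0.9
```

Emit:
{"api": "play_rows", "payload": {"increments": [{"offset":[0,0,0],"twist":0,"grip":1},{"offset":[0,0,0],"twist":0,"grip":1},{"offset":[0,0,-20],"twist":0,"grip":1},{"offset":[0,0,-45],"twist":0,"grip":1},{"offset":[0,0,-45],"twist":0,"grip":1}]}}

```text
time: 11.25
tool_pos: [0.5041, 0.0503, 0.2414]
tool_rot: [0.0, 1.0, 0.026, 0.004]
contact_force: [0.7, -0.8, 1.2]
gripper_width: 1.001
```

```bash
python3 - <<'E'
from h import *
st()
w=manip.grab_frame("wrist")
for q in("cup","cup_rim"): find("tip_of",q,"wrist",2)
s=manip.grab_frame("scene")
for q in("cup","cup_rim","spare_lid"): find("tip_of",q,"scene",2)
t=manip.grab_frame("top")
for q in("cup","cup_rim","lid"): find("tip_of",q,"top",2)
cv2.imwrite("pics/p5.png",np.hstack([cv2.resize(w,(480,480)),cv2.resize(s[210:370,230:390],(320,320),interpolation=3).repeat(1,0) if 0 else cv2.copyMakeBorder(cv2.resize(s[210:370,230:390],(320,320)),0,160,0,0,0)]))
E
```

```text
t 11.25 pos [0.5041 0.0503 0.2414] R
 [[ 0.999  0.053  0.008]
 [ 0.053 -0.999 -0.   ]
 [ 0.008  0.001 -1.   ]] 
F [ 0.7 -0.8  1.2] g 1.001 j [-0.048 -0.071  2.023  0.     1.181  1.47 ]
tip_of cup wrist 0.91 [ 0.474   0.0491 -0.0033]
tip_of cup_rim wrist 0.89 [0.4685 0.0491 0.0587]
tip_of cup scene 0.85 [ 0.4722  0.0472 -0.0012]
tip_of cup scene 0.66 [ 5.363e-01 -3.171e-01  2.000e-04]
tip_of cup_rim scene 0.89 [0.4702 0.0542 0.0617]
tip_of cup_rim scene 0.6 [ 0.538  -0.315   0.0636]
tip_of spare_lid scene 0.68 [ 0.4396 -0.0534  0.0009]
tip_of cup top 0.71 [ 0.5398 -0.315   0.0025]
tip_of cup top 0.61 [0.4731 0.0502 0.0619]
tip_of cup_rim top 0.96 [ 0.5356 -0.3113  0.06  ]
tip_of cup_rim top 0.43 [0.4708 0.0507 0.0622]
tip_of lid top 0.63 [ 0.5523 -0.0439 -0.0009]
tip_of lid top 0.38 [0.4588 0.1974 0.0902]
```

View pics/p5.png

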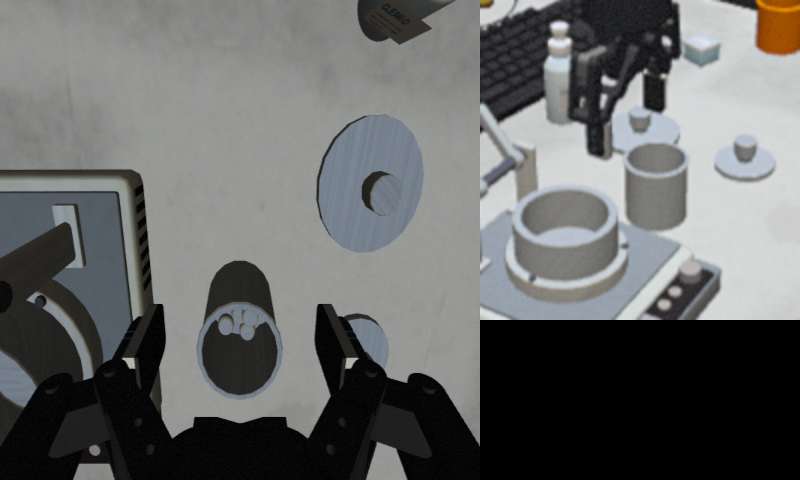

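The view shows the cup upright at px (240,350) with its balls, and the lids untouched. I'm regripping it at the rim.

Emit:
{"api": "play_rows", "payload": {"increments": [{"offset":[-15,-1,-10],"twist":0,"grip":1},{"offset":[-32,-2,-10],"twist":0,"grip":1},{"offset":[-32,-2,5],"twist":0,"grip":1},{"offset":[-32,-2,17],"twist":0,"grip":1},{"offset":[-32,-2,17],"twist":0,"grip":1}]}}

```text
time: 12.22
tool_pos: [0.4686, 0.0507, 0.2173]
tool_rot: [-0.0, 1.0, 0.026, -0.002]
contact_force: [-0.2, 0.1, -1.5]
gripper_width: 0.998
```

Emit:
{"api": "play_rows", "payload": {"increments": [{"offset":[0,0,0],"twist":0,"grip":0.5},{"offset":[0,0,0],"twist":0,"grip":0.5},{"offset":[0,0,0],"twist":0,"grip":0.5},{"offset":[0,0,0],"twist":0,"grip":0.5},{"offset":[0,0,0],"twist":0,"grip":0.5}]}}

```text
time: 12.63
tool_pos: [0.4711, 0.0506, 0.2214]
tool_rot: [0.0, 1.0, 0.026, 0.002]
contact_force: [-0.5, -0.5, 5.4]
gripper_width: 0.625
```

Emit:
{"api": "play_rows", "payload": {"increments": [{"offset":[0,0,0],"twist":0,"grip":0.5},{"offset":[0,0,0],"twist":0,"grip":0.5}]}}

```text
time: 12.8
tool_pos: [0.471, 0.0506, 0.2214]
tool_rot: [0.0, 1.0, 0.026, 0.002]
contact_force: [-0.6, -1.2, 5.5]
gripper_width: 0.624
```

```bash
python3 - <<'E'
from h import *
st()
E
```

```text
t 12.8 pos [0.471  0.0506 0.2214] R
 [[ 0.999  0.053  0.003]
 [ 0.053 -0.999 -0.   ]
 [ 0.003  0.    -1.   ]] 
F [-0.6 -1.2  5.5] g 0.624 j [-0.05  -0.122  2.108 -0.     1.152  1.468]
```

Emit:
{"api": "play_rows", "payload": {"increments": [{"offset":[0,0,-10],"twist":0,"grip":0.5},{"offset":[0,0,-35],"twist":0,"grip":0.5},{"offset":[0,0,-65],"twist":0,"grip":0.5},{"offset":[0,0,-95],"twist":0,"grip":0.5},{"offset":[0,0,-120],"twist":0,"grip":0.5}]}}

```text
time: 13.22
tool_pos: [0.4698, 0.0507, 0.3418]
tool_rot: [-0.0, 1.0, 0.026, 0.0]
contact_force: [1.4, -0.6, -1.0]
gripper_width: 0.628
```

Emit:
{"api": "play_rows", "payload": {"increments": [{"offset":[-8,-13,-10],"twist":0,"grip":0.5},{"offset":[-20,-33,-20],"twist":0,"grip":0.5},{"offset":[-34,-57,-25],"twist":0,"grip":0.5},{"offset":[-48,-81,-25],"twist":0,"grip":0.5},{"offset":[-62,-104,-25],"twist":0,"grip":0.5}]}}

```text
time: 13.63
tool_pos: [0.4016, 0.152, 0.3654]
tool_rot: [-0.0, 1.0, 0.026, 0.0]
contact_force: [0.7, -0.2, -1.4]
gripper_width: 0.623
```

Emit:
{"api": "play_rows", "payload": {"increments": [{"offset":[-12,-20,0],"twist":0,"grip":0.5},{"offset":[-21,-35,0],"twist":0,"grip":0.5},{"offset":[-25,-42,0],"twist":0,"grip":0.5},{"offset":[-25,-42,0],"twist":0,"grip":0.5},{"offset":[-25,-42,0],"twist":0,"grip":0.5}]}}

```text
time: 14.05
tool_pos: [0.3754, 0.1917, 0.3647]
tool_rot: [0.0, 1.0, 0.027, 0.0]
contact_force: [0.2, -1.0, -1.4]
gripper_width: 0.622
```

```bash
python3 - <<'E'
from h import *
st()
for c in ("wrist","scene","top"):
  manip.grab_frame(c)
  for q in("cup","cup_rim","bowl_rim"): find("tip_of",q,c,2)
E
```

```text
t 14.05 pos [0.3754 0.1917 0.3647] R
 [[ 0.999  0.053  0.   ]
 [ 0.053 -0.999 -0.001]
 [ 0.     0.001 -1.   ]] 
F [ 0.2 -1.  -1.4] g 0.622 j [ 2.950e-01 -4.440e-01  2.109e+00 -1.000e-03  1.477e+00  1.813e+00]
tip_of cup wrist 0.56 [0.3847 0.1883 0.1425]
tip_of cup_rim wrist 0.77 [0.3771 0.1915 0.2019]
tip_of bowl_rim wrist 0.88 [0.4644 0.1964 0.0981]
tip_of cup scene 0.84 [0.3758 0.1909 0.1416]
tip_of cup scene 0.79 [ 5.382e-01 -3.160e-01  4.000e-04]
tip_of cup_rim scene 0.83 [ 0.539  -0.3163  0.0623]
tip_of cup_rim scene 0.82 [0.3773 0.1934 0.2029]
tip_of bowl_rim scene 0.66 [0.4617 0.1921 0.0925]
tip_of cup top 0.89 [ 0.5408 -0.3126  0.0039]
tip_of cup top 0.83 [0.3764 0.1923 0.144 ]
tip_of cup_rim top 0.69 [0.3768 0.1905 0.2047]
tip_of cup_rim top 0.59 [ 0.5369 -0.3128  0.0605]
tip_of bowl_rim top 0.84 [0.4615 0.1986 0.0912]
```

Emit:
{"api": "play_rows", "payload": {"increments": [{"offset":[5,0,25],"twist":0,"grip":0.5},{"offset":[10,0,45],"twist":0,"grip":0.5},{"offset":[15,0,61],"twist":0,"grip":0.5},{"offset":[15,0,61],"twist":0,"grip":0.5},{"offset":[23,0,59],"twist":0,"grip":0.5}]}}

```text
time: 15.07
tool_pos: [0.3972, 0.1929, 0.3042]
tool_rot: [0.001, 1.0, 0.027, -0.003]
contact_force: [-5.7, -2.6, -1.1]
gripper_width: 0.623
```

Emit:
{"api": "play_rows", "payload": {"increments": [{"offset":[8,0,-4],"twist":0,"grip":0.5},{"offset":[15,0,-6],"twist":0,"grip":0.5},{"offset":[22,0,-6],"twist":0,"grip":0.5},{"offset":[28,0,-6],"twist":0,"grip":0.5},{"offset":[34,0,-5],"twist":0,"grip":0.5}]}}

```text
time: 15.48
tool_pos: [0.4335, 0.1952, 0.3123]
tool_rot: [-0.001, 1.0, 0.026, 0.001]
contact_force: [-3.9, 1.5, 2.6]
gripper_width: 0.629
```

```bash
python3 - <<'E'
from h import *
st()
for c in ("wrist","scene"):
  manip.grab_frame(c)
  for q in("cup","cup_rim"): find("tip_of",q,c,2)
E
```

```text
t 15.48 pos [0.4335 0.1952 0.3123] R
 [[ 0.999  0.053  0.002]
 [ 0.053 -0.999  0.001]
 [ 0.002 -0.001 -1.   ]] 
F [-3.9  1.5  2.6] g 0.629 j [ 2.660e-01 -2.420e-01  2.045e+00  1.000e-03  1.336e+00  1.784e+00]
tip_of cup wrist 0.65 [0.3978 0.1928 0.106 ]
tip_of cup_rim wrist 0.87 [0.4359 0.1972 0.1498]
tip_of cup scene 0.85 [0.3949 0.1902 0.1077]
tip_of cup scene 0.75 [ 0.5383 -0.319  -0.001 ]
tip_of cup_rim scene 0.9 [0.4361 0.1973 0.1481]
```

Forces are only about 4 N and the tilt is 43°, as planned. I'm continuing the pour slowly.

Emit:
{"api": "play_rows", "payload": {"increments": [{"offset":[6,0,2],"twist":0,"grip":0.5},{"offset":[12,0,4],"twist":0,"grip":0.5},{"offset":[18,0,8],"twist":0,"grip":0.5},{"offset":[23,0,11],"twist":0,"grip":0.5},{"offset":[28,0,16],"twist":0,"grip":0.5}]}}

```text
time: 16.2
tool_pos: [0.4618, 0.1963, 0.297]
tool_rot: [0.0, 1.0, 0.027, 0.003]
contact_force: [2.3, -0.4, 8.1]
gripper_width: 0.618
```

Emit:
{"api": "play_rows", "payload": {"increments": [{"offset":[2,0,2],"twist":0,"grip":0.5},{"offset":[4,0,5],"twist":0,"grip":0.5},{"offset":[6,0,9],"twist":0,"grip":0.5},{"offset":[8,0,12],"twist":0,"grip":0.5},{"offset":[11,0,18],"twist":0,"grip":0.5}]}}

```text
time: 16.62
tool_pos: [0.4742, 0.1966, 0.2809]
tool_rot: [0.001, 1.0, 0.027, 0.007]
contact_force: [6.5, -2.8, 9.3]
gripper_width: 0.615
```

Emit:
{"api": "play_rows", "payload": {"increments": [{"offset":[0,0,0],"twist":0,"grip":0.5},{"offset":[0,0,0],"twist":0,"grip":0.5},{"offset":[1,0,3],"twist":0,"grip":0.5},{"offset":[1,0,3],"twist":0,"grip":0.5}]}}

```text
time: 16.95
tool_pos: [0.4753, 0.1966, 0.2773]
tool_rot: [0.001, 1.0, 0.027, 0.007]
contact_force: [7.1, -2.8, 7.6]
gripper_width: 0.614
```

```bash
python3 - <<'E'
from h import *
st()
w=manip.grab_frame("wrist"); s=manip.grab_frame("scene")
for c in ("wrist","scene"):
  for q in("cup","cup_rim"): find("tip_of",q,c,2)
cv2.imwrite("pics/p6.png",np.hstack([cv2.resize(s[240:430,190:380],(480,480)),cv2.resize(w,(320,480))]))
E
```

```text
t 16.95 pos [0.4753 0.1966 0.2773] R
 [[ 0.998  0.054  0.014]
 [ 0.054 -0.999 -0.001]
 [ 0.014  0.002 -1.   ]] 
F [ 7.1 -2.8  7.6] g 0.614 j [ 0.248 -0.102  1.985 -0.005  1.245  1.767]
tip_of cup_rim wrist 0.9 [0.4734 0.1966 0.1097]
tip_of cup scene 0.87 [ 0.5398 -0.3177  0.0008]
tip_of cup scene 0.58 [0.4179 0.1896 0.1217]
tip_of cup_rim scene 0.78 [0.4725 0.2005 0.1102]
tip_of cup_rim scene 0.64 [ 0.537  -0.3162  0.06  ]
```

View pics/p6.png

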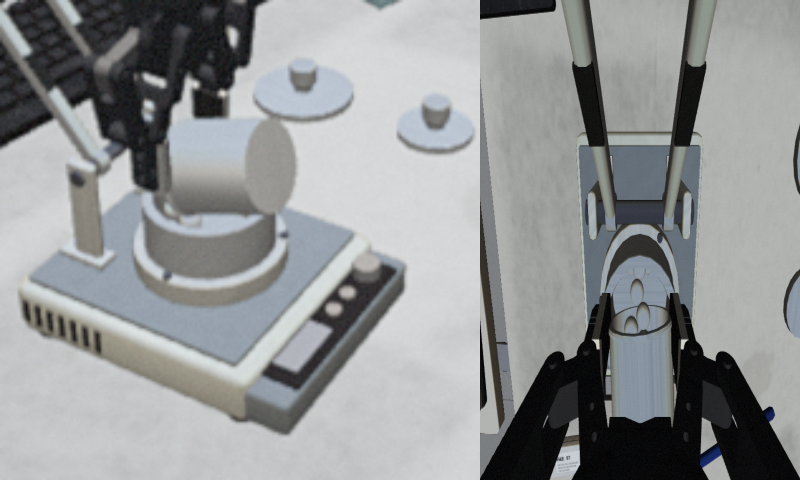

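The cup is tilted about 102° (crop px (235,165)) and balls are in the bowl under its mouth, though one may still be at the lip. I'll tip it a little more with a small shake, then back off and look.

Emit:
{"api": "play_rows", "payload": {"increments": [{"offset":[0,0,4],"twist":0,"grip":0.5},{"offset":[1,0,7],"twist":0,"grip":0.5},{"offset":[3,0,7],"twist":0,"grip":0.5},{"offset":[0,0,6],"twist":0,"grip":0.5},{"offset":[3,0,7],"twist":0,"grip":0.5}]}}

```text
time: 17.67
tool_pos: [0.4775, 0.1972, 0.2704]
tool_rot: [-0.0, 1.0, 0.026, 0.006]
contact_force: [5.0, -3.1, 4.8]
gripper_width: 0.612
```

Emit:
{"api": "play_rows", "payload": {"increments": [{"offset":[0,0,0],"twist":0,"grip":0.5},{"offset":[-2,0,-10],"twist":0,"grip":0.5},{"offset":[-5,0,-30],"twist":0,"grip":0.5},{"offset":[-25,0,-60],"twist":0,"grip":0.5},{"offset":[-55,0,-80],"twist":0,"grip":0.5}]}}

```text
time: 18.08
tool_pos: [0.4212, 0.1939, 0.3487]
tool_rot: [0.0, 1.0, 0.026, 0.002]
contact_force: [0.2, 0.6, -0.0]
gripper_width: 0.61
```

Emit:
{"api": "play_rows", "payload": {"increments": [{"offset":[-30,0,0],"twist":0,"grip":0.5},{"offset":[-55,0,0],"twist":0,"grip":0.5},{"offset":[-55,0,0],"twist":0,"grip":0.5}]}}

```text
time: 18.33
tool_pos: [0.3624, 0.1911, 0.346]
tool_rot: [0.0, 1.0, 0.027, 0.0]
contact_force: [-0.0, -0.5, -1.0]
gripper_width: 0.613
```

```bash
python3 - <<'E'
from h import *
st()
w=manip.grab_frame("wrist"); s=manip.grab_frame("scene"); t=manip.grab_frame("top")
for c in ("wrist","scene","top"):
  for q in("cup","cup_rim"): find("tip_of",q,c,1)
for i in (0,): find("tip_of","ball0_center","wrist",10); find("tip_of","ball0_center","top",10)
cv2.imwrite("pics/p7.png",np.hstack([cv2.resize(w,(480,480)),np.vstack([cv2.resize(s[240:400,190:350],(300,240)),cv2.resize(t[240:350,130:250],(300,240))])]))
E
```

```text
t 18.33 pos [0.3624 0.1911 0.346 ] R
 [[ 0.999  0.054  0.001]
 [ 0.054 -0.999 -0.001]
 [ 0.001  0.001 -1.   ]] 
F [-0.  -0.5 -1. ] g 0.613 j [ 3.030e-01 -4.660e-01  2.155e+00 -1.000e-03  1.452e+00  1.820e+00]
tip_of cup wrist 0.22 [0.461  0.1903 0.062 ]
tip_of cup_rim wrist 0.74 [0.3604 0.1902 0.1773]
tip_of cup scene 0.94 [0.3032 0.1839 0.1975]
tip_of cup_rim scene 0.94 [ 0.5385 -0.3148  0.0625]
tip_of cup top 0.83 [0.3049 0.1857 0.1998]
tip_of cup_rim top 0.63 [0.3608 0.1899 0.1789]
tip_of ball0_center wrist 0.7 [0.4628 0.1893 0.0626]
tip_of ball0_center top 0.5 [0.4598 0.1882 0.0627]
```

View pics/p7.png

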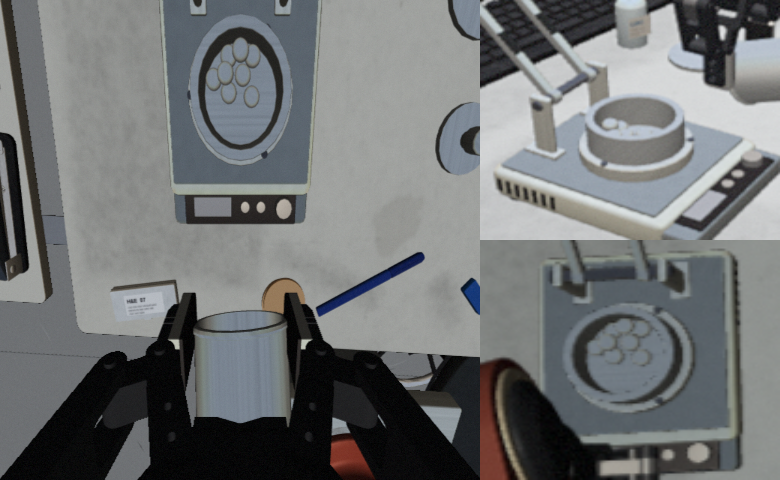

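I count eight balls in the bowl (wrist px around (235,75)), and the cup is empty at about 110° in the jaws. To right it, I'll turn the tool half round so the cup's foot faces the bowl wall, then push the foot's lower edge against it.

Emit:
{"api": "play_rows", "payload": {"increments": [{"offset":[0,0,0],"twist":-0.124,"grip":0.5},{"offset":[0,0,0],"twist":-0.248,"grip":0.5},{"offset":[0,0,0],"twist":-0.372,"grip":0.5},{"offset":[0,0,0],"twist":-0.496,"grip":0.5},{"offset":[0,0,0],"twist":-0.62,"grip":0.5}]}}

```text
time: 19.3
tool_pos: [0.3657, 0.1913, 0.3466]
tool_rot: [-0.0, 0.943, 0.333, -0.0]
contact_force: [0.2, 0.2, -0.6]
gripper_width: 0.614
```

Emit:
{"api": "play_rows", "payload": {"increments": [{"offset":[0,0,0],"twist":-0.124,"grip":0.5},{"offset":[0,0,0],"twist":-0.248,"grip":0.5},{"offset":[0,0,0],"twist":-0.372,"grip":0.5},{"offset":[0,0,0],"twist":-0.496,"grip":0.5},{"offset":[0,0,0],"twist":-0.62,"grip":0.5}]}}

```text
time: 19.72
tool_pos: [0.3656, 0.1914, 0.3466]
tool_rot: [-0.0, 0.796, 0.605, -0.0]
contact_force: [-0.5, -0.2, 1.0]
gripper_width: 0.611
```

Emit:
{"api": "play_rows", "payload": {"increments": [{"offset":[0,0,0],"twist":-0.124,"grip":0.5},{"offset":[0,0,0],"twist":-0.248,"grip":0.5},{"offset":[0,0,0],"twist":-0.372,"grip":0.5},{"offset":[0,0,0],"twist":-0.496,"grip":0.5},{"offset":[0,0,0],"twist":-0.62,"grip":0.5}]}}

```text
time: 20.13
tool_pos: [0.3656, 0.1914, 0.3466]
tool_rot: [-0.0, 0.574, 0.819, -0.0]
contact_force: [-0.1, 1.2, -0.7]
gripper_width: 0.615
```

Emit:
{"api": "play_rows", "payload": {"increments": [{"offset":[0,0,0],"twist":-0.124,"grip":0.5},{"offset":[0,0,0],"twist":-0.248,"grip":0.5},{"offset":[0,0,0],"twist":-0.372,"grip":0.5},{"offset":[0,0,0],"twist":-0.496,"grip":0.5},{"offset":[0,0,0],"twist":-0.62,"grip":0.5}]}}

```text
time: 20.55
tool_pos: [0.3656, 0.1913, 0.3466]
tool_rot: [-0.0, 0.297, 0.955, -0.0]
contact_force: [-0.4, 0.3, -0.5]
gripper_width: 0.609
```

Emit:
{"api": "play_rows", "payload": {"increments": [{"offset":[0,0,0],"twist":-0.124,"grip":0.5},{"offset":[0,0,0],"twist":-0.248,"grip":0.5},{"offset":[0,0,0],"twist":-0.372,"grip":0.5},{"offset":[0,0,0],"twist":-0.496,"grip":0.5},{"offset":[0,0,0],"twist":-0.64,"grip":0.5}]}}

```text
time: 20.97
tool_pos: [0.3656, 0.1913, 0.3466]
tool_rot: [-0.0, -0.009, 1.0, -0.0]
contact_force: [-0.8, 0.0, -1.0]
gripper_width: 0.615
```

```bash
python3 - <<'E'
from h import *
st()
for c in ("scene","top"):
  manip.grab_frame(c)
  for q in("cup","cup_rim","bowl_rim"): find("tip_of",q,c,2)
E
```

```text
t 20.97 pos [0.3656 0.1913 0.3466] R
 [[-1.    -0.018 -0.   ]
 [-0.018  1.    -0.   ]
 [ 0.    -0.    -1.   ]] 
F [-0.8  0.  -1. ] g 0.615 j [ 0.301 -0.457  2.148 -0.     1.451 -1.288]
tip_of cup scene 0.89 [0.4224 0.1943 0.2003]
tip_of cup scene 0.73 [ 0.5375 -0.3155  0.001 ]
tip_of cup_rim scene 0.74 [ 0.5371 -0.3141  0.0599]
tip_of cup_rim scene 0.67 [0.3663 0.197  0.1771]
tip_of bowl_rim scene 0.8 [0.4592 0.1926 0.0936]
tip_of bowl_rim scene 0.53 [0.4737 0.197  0.0642]
tip_of cup top 0.85 [0.4244 0.1968 0.2005]
tip_of cup top 0.83 [ 0.5401 -0.3154  0.0028]
tip_of cup_rim top 0.84 [ 0.5364 -0.3112  0.0578]
tip_of cup_rim top 0.83 [0.369  0.1926 0.1797]
tip_of bowl_rim top 0.64 [0.4588 0.1991 0.0933]
```

Emit:
{"api": "play_rows", "payload": {"increments": [{"offset":[18,0,25],"twist":0,"grip":0.5},{"offset":[20,0,55],"twist":0,"grip":0.5},{"offset":[20,0,85],"twist":0,"grip":0.5},{"offset":[20,0,96],"twist":0,"grip":0.5},{"offset":[20,0,96],"twist":0,"grip":0.5}]}}

```text
time: 21.78
tool_pos: [0.3441, 0.1906, 0.2475]
tool_rot: [-0.003, -0.006, 1.0, -0.001]
contact_force: [-0.7, 0.8, -1.7]
gripper_width: 0.613
```

Emit:
{"api": "play_rows", "payload": {"increments": [{"offset":[-5,0,0],"twist":0,"grip":0.5},{"offset":[-10,0,0],"twist":0,"grip":0.5},{"offset":[-13,0,-1],"twist":0,"grip":0.5},{"offset":[-14,0,-6],"twist":0,"grip":0.5},{"offset":[-15,0,-12],"twist":0,"grip":0.5}]}}

```text
time: 22.2
tool_pos: [0.3568, 0.1911, 0.26]
tool_rot: [-0.011, -0.006, 1.0, -0.001]
contact_force: [-22.3, -2.6, 1.3]
gripper_width: 0.615
```

```bash
python3 - <<'E'
from h import *
st()
for c in ("scene","top"):
  manip.grab_frame(c)
  for q in("cup","cup_rim"): find("tip_of",q,c,2)
E
```

```text
t 22.2 pos [0.3568 0.1911 0.26  ] R
 [[-1.    -0.012 -0.023]
 [-0.012  1.    -0.003]
 [ 0.023 -0.003 -1.   ]] 
F [-22.3  -2.6   1.3] g 0.615 j [ 0.306 -0.373  2.239  0.004  1.298 -1.278]
tip_of cup scene 0.97 [0.4132 0.1955 0.1047]
tip_of cup scene 0.96 [ 5.392e-01 -3.181e-01 -1.000e-04]
tip_of cup_rim scene 0.72 [0.3545 0.1946 0.0924]
tip_of cup top 0.95 [0.413  0.1963 0.1041]
tip_of cup top 0.72 [ 0.5385 -0.3106  0.0022]
tip_of cup_rim top 0.74 [ 0.5373 -0.3135  0.0588]
tip_of cup_rim top 0.56 [0.3576 0.1904 0.0927]
```

The cup has come back to 102°. I'm continuing along that circle.

Emit:
{"api": "play_rows", "payload": {"increments": [{"offset":[-4,0,-9],"twist":0,"grip":0.5},{"offset":[-8,0,-17],"twist":0,"grip":0.5},{"offset":[-13,0,-24],"twist":0,"grip":0.5},{"offset":[-18,0,-31],"twist":0,"grip":0.5},{"offset":[-25,0,-37],"twist":0,"grip":0.5}]}}

```text
time: 22.92
tool_pos: [0.3844, 0.1918, 0.3003]
tool_rot: [-0.005, -0.006, 1.0, 0.0]
contact_force: [-11.7, -0.6, -0.2]
gripper_width: 0.612
```

```bash
python3 - <<'E'
from h import *
st()
for c in ("scene","top"):
  manip.grab_frame(c)
  for q in("cup","cup_rim"): find("tip_of",q,c,2)
E
```

```text
t 22.92 pos [0.3844 0.1918 0.3003] R
 [[-1.    -0.012 -0.009]
 [-0.012  1.     0.   ]
 [ 0.009  0.    -1.   ]] 
F [-11.7  -0.6  -0.2] g 0.612 j [ 0.289 -0.355  2.155  0.003  1.351 -1.295]
tip_of cup scene 0.8 [ 0.5409 -0.3159 -0.0016]
tip_of cup scene 0.66 [0.4241 0.1941 0.1065]
tip_of cup_rim scene 0.92 [ 0.5365 -0.3156  0.0636]
tip_of cup_rim scene 0.57 [0.3712 0.1939 0.1323]
tip_of cup top 0.63 [ 5.362e-01 -3.113e-01 -3.000e-04]
tip_of cup top 0.56 [0.4265 0.1964 0.1096]
tip_of cup_rim top 0.89 [ 0.5356 -0.3132  0.059 ]
tip_of cup_rim top 0.68 [0.3699 0.1927 0.1358]
```

Emit:
{"api": "play_rows", "payload": {"increments": [{"offset":[-8,0,-6],"twist":0,"grip":0.5},{"offset":[-16,0,-10],"twist":0,"grip":0.5},{"offset":[-23,0,-12],"twist":0,"grip":0.5},{"offset":[-30,0,-14],"twist":0,"grip":0.5},{"offset":[-35,0,-15],"twist":0,"grip":0.5}]}}

```text
time: 23.63
tool_pos: [0.4213, 0.1923, 0.3175]
tool_rot: [-0.001, -0.006, 1.0, 0.0]
contact_force: [-4.7, -0.4, 1.8]
gripper_width: 0.612
```

```bash
python3 - <<'E'
from h import *
st()
for c in ("scene","top"):
  manip.grab_frame(c)
  for q in("cup","cup_rim"): find("tip_of",q,c,2)
E
```

```text
t 23.63 pos [0.4213 0.1923 0.3175] R
 [[-1.    -0.012 -0.001]
 [-0.012  1.     0.001]
 [ 0.001  0.001 -1.   ]] 
F [-4.7 -0.4  1.8] g 0.612 j [ 2.670e-01 -2.800e-01  2.067e+00  1.000e-03  1.356e+00 -1.316e+00]
tip_of cup scene 0.87 [ 0.5406 -0.3206  0.0017]
tip_of cup scene 0.85 [0.436  0.1964 0.1075]
tip_of cup_rim scene 0.65 [0.4048 0.1959 0.1562]
tip_of cup top 0.95 [ 0.5392 -0.3135 -0.0006]
tip_of cup top 0.81 [0.4386 0.1954 0.109 ]
tip_of cup_rim top 0.72 [0.4049 0.1924 0.1573]
tip_of cup_rim top 0.61 [ 0.5342 -0.3131  0.0581]
```

Emit:
{"api": "play_rows", "payload": {"increments": [{"offset":[5,0,2],"twist":0,"grip":0.5},{"offset":[5,0,12],"twist":0,"grip":0.5},{"offset":[-2,0,11],"twist":0,"grip":0.5},{"offset":[-7,0,9],"twist":0,"grip":0.5},{"offset":[-12,0,8],"twist":0,"grip":0.5}]}}

```text
time: 24.35
tool_pos: [0.4338, 0.193, 0.3115]
tool_rot: [0.002, -0.006, 1.0, 0.002]
contact_force: [-5.7, 2.8, 6.6]
gripper_width: 0.614
```

Emit:
{"api": "play_rows", "payload": {"increments": [{"offset":[-5,0,0],"twist":0,"grip":0.5},{"offset":[-5,0,0],"twist":0,"grip":0.5}]}}

```text
time: 24.52
tool_pos: [0.4391, 0.1929, 0.3106]
tool_rot: [0.002, -0.006, 1.0, 0.002]
contact_force: [-3.6, 2.0, 7.8]
gripper_width: 0.612
```

```bash
python3 - <<'E'
from h import *
st()
for c in ("scene","top"):
  manip.grab_frame(c)
  for q in("cup","cup_rim"): find("tip_of",q,c,2)
E
```

```text
t 24.52 pos [0.4391 0.1929 0.3106] R
 [[-1.    -0.012  0.005]
 [-0.012  1.     0.003]
 [-0.005  0.003 -1.   ]] 
F [-3.6  2.   7.8] g 0.612 j [ 2.580e-01 -2.300e-01  2.038e+00  2.000e-03  1.328e+00 -1.325e+00]
tip_of cup scene 0.92 [ 5.369e-01 -3.164e-01  2.000e-04]
tip_of cup scene 0.87 [0.437  0.1943 0.0962]
tip_of cup_rim scene 0.96 [0.421  0.1956 0.1556]
tip_of cup_rim scene 0.67 [ 0.5404 -0.3128  0.0638]
tip_of cup top 0.64 [0.4357 0.1956 0.0965]
tip_of cup top 0.64 [ 0.5404 -0.3109  0.0017]
tip_of cup_rim top 0.62 [0.4196 0.1929 0.156 ]
tip_of cup_rim top 0.61 [ 0.5361 -0.3157  0.0578]
```

Emit:
{"api": "play_rows", "payload": {"increments": [{"offset":[0,0,-8],"twist":0,"grip":0.5},{"offset":[0,0,-20],"twist":0,"grip":0.5},{"offset":[0,0,-35],"twist":0,"grip":0.5},{"offset":[-3,-8,-45],"twist":0,"grip":0.5},{"offset":[-8,-25,-50],"twist":0,"grip":0.5}]}}

```text
time: 25.23
tool_pos: [0.4464, 0.1677, 0.3601]
tool_rot: [0.003, -0.007, 1.0, 0.001]
contact_force: [0.7, 0.0, -0.5]
gripper_width: 0.608
```

Emit:
{"api": "play_rows", "payload": {"increments": [{"offset":[-8,-25,0],"twist":0,"grip":0.5},{"offset":[-16,-50,0],"twist":0,"grip":0.5},{"offset":[-24,-75,0],"twist":0,"grip":0.5},{"offset":[-31,-100,0],"twist":0,"grip":0.5},{"offset":[-36,-119,0],"twist":0,"grip":0.5}]}}

```text
time: 25.65
tool_pos: [0.4839, 0.0464, 0.3582]
tool_rot: [0.001, -0.005, 1.0, -0.001]
contact_force: [0.6, 0.9, -0.8]
gripper_width: 0.61
```

Emit:
{"api": "play_rows", "payload": {"increments": [{"offset":[0,0,15],"twist":0,"grip":0.5},{"offset":[0,0,40],"twist":0,"grip":0.5},{"offset":[0,0,70],"twist":0,"grip":0.5},{"offset":[0,0,100],"twist":0,"grip":0.5},{"offset":[0,0,118],"twist":0,"grip":0.5}]}}

```text
time: 26.07
tool_pos: [0.4827, 0.048, 0.2367]
tool_rot: [-0.001, -0.006, 1.0, -0.0]
contact_force: [-0.7, -0.2, -1.0]
gripper_width: 0.611
```

```bash
python3 - <<'E'
from h import *
st()
for c in ("scene","top"):
  manip.grab_frame(c)
  for q in("cup","cup_rim"): find("tip_of",q,c,2)
E
```

```text
t 26.07 pos [0.4827 0.048  0.2367] R
 [[-1.    -0.012 -0.002]
 [-0.012  1.    -0.   ]
 [ 0.002 -0.    -1.   ]] 
F [-0.7 -0.2 -1. ] g 0.611 j [-5.400e-02 -1.160e-01  2.073e+00 -1.000e-03  1.186e+00 -1.637e+00]
tip_of cup scene 0.88 [ 0.538  -0.3198  0.0038]
tip_of cup scene 0.64 [0.484  0.0471 0.0193]
tip_of cup_rim scene 0.76 [0.4587 0.0488 0.0836]
tip_of cup top 0.54 [0.4563 0.1987 0.0924]
tip_of cup top 0.46 [0.482  0.0513 0.0283]
tip_of cup_rim top 0.7 [0.4648 0.05   0.0826]
tip_of cup_rim top 0.6 [ 0.5364 -0.3124  0.0587]
```

Emit:
{"api": "play_rows", "payload": {"increments": [{"offset":[0,0,8],"twist":0,"grip":0.5},{"offset":[0,0,13],"twist":0,"grip":0.5},{"offset":[0,0,17],"twist":0,"grip":0.5},{"offset":[0,0,20],"twist":0,"grip":0.5},{"offset":[0,0,23],"twist":0,"grip":0.5}]}}

```text
time: 26.78
tool_pos: [0.4855, 0.0487, 0.2189]
tool_rot: [0.004, -0.006, 1.0, -0.0]
contact_force: [1.3, 0.8, 18.7]
gripper_width: 0.61
```

```bash
python3 - <<'E'
from h import *
st()
for c in ("scene","top"):
  manip.grab_frame(c)
  for q in("cup","cup_rim"): find("tip_of",q,c,2)
E
```

```text
t 26.78 pos [0.4855 0.0487 0.2189] R
 [[-1.    -0.012  0.007]
 [-0.012  1.    -0.   ]
 [-0.007 -0.    -1.   ]] 
F [ 1.3  0.8 18.7] g 0.61 j [-0.053 -0.083  2.077  0.     1.14  -1.636]
tip_of cup scene 0.83 [0.4816 0.0461 0.007 ]
tip_of cup scene 0.67 [ 0.5385 -0.3161 -0.    ]
tip_of cup_rim scene 0.96 [0.4687 0.051  0.0632]
tip_of cup_rim scene 0.8 [ 0.5404 -0.316   0.0628]
tip_of cup top 0.88 [ 5.392e-01 -3.140e-01 -1.000e-04]
tip_of cup top 0.62 [ 5.499e-01 -4.360e-02 -2.000e-04]
tip_of cup_rim top 0.76 [ 0.5349 -0.3137  0.0587]
tip_of cup_rim top 0.44 [0.4685 0.0519 0.0664]
```

Emit:
{"api": "play_rows", "payload": {"increments": [{"offset":[0,0,-3],"twist":0,"grip":0.5},{"offset":[0,0,-3],"twist":0,"grip":0.64},{"offset":[0,0,-3],"twist":0,"grip":0.68},{"offset":[0,0,-3],"twist":0,"grip":0.72},{"offset":[0,0,-3],"twist":0,"grip":0.8}]}}

```text
time: 27.5
tool_pos: [0.4828, 0.0488, 0.218]
tool_rot: [-0.001, -0.006, 1.0, 0.0]
contact_force: [-0.2, -0.1, 0.0]
gripper_width: 0.797
```

Emit:
{"api": "play_rows", "payload": {"increments": [{"offset":[0,0,0],"twist":0,"grip":1},{"offset":[0,0,0],"twist":0,"grip":1},{"offset":[0,0,-25],"twist":0,"grip":1},{"offset":[0,0,-55],"twist":0,"grip":1},{"offset":[0,0,-85],"twist":0,"grip":1}]}}

```text
time: 27.92
tool_pos: [0.4826, 0.0488, 0.3035]
tool_rot: [-0.001, -0.006, 1.0, 0.0]
contact_force: [0.7, -0.3, 0.6]
gripper_width: 1.0
```

```bash
python3 - <<'E'
from h import *
st()
w=manip.grab_frame("wrist")
for c in ("scene","top"):
  manip.grab_frame(c)
  for q in("cup","cup_rim","lid_knob","spare_lid","lid"): find("tip_of",q,c,2)
E
```

```text
t 27.92 pos [0.4826 0.0488 0.3035] R
 [[-1.    -0.012 -0.003]
 [-0.012  1.     0.   ]
 [ 0.003  0.    -1.   ]] 
F [ 0.7 -0.3  0.6] g 1.0 j [-0.053 -0.205  2.029 -0.     1.32  -1.636]
tip_of cup scene 0.97 [ 0.4834  0.0482 -0.0022]
tip_of cup scene 0.71 [ 0.5384 -0.3163  0.0017]
tip_of cup_rim scene 0.69 [0.4823 0.0551 0.0613]
tip_of cup_rim scene 0.67 [ 0.5519 -0.047   0.0018]
tip_of lid_knob scene 0.78 [ 0.5559 -0.0495  0.029 ]
tip_of lid scene 0.73 [ 0.5538 -0.0475  0.0023]
tip_of cup top 0.82 [ 0.5391 -0.3135  0.0033]
tip_of cup top 0.5 [ 0.5533 -0.0414 -0.0015]
tip_of cup_rim top 0.72 [ 0.5383 -0.3164  0.0612]
tip_of cup_rim top 0.4 [0.4859 0.0496 0.0612]
tip_of lid_knob top 0.71 [ 0.5536 -0.0427  0.0286]
tip_of spare_lid top 0.92 [ 0.443  -0.0572 -0.0044]
tip_of lid top 0.75 [ 0.5516 -0.0408 -0.0033]
```

Emit:
{"api": "play_rows", "payload": {"increments": [{"offset":[-20,-26,0],"twist":0,"grip":1},{"offset":[-42,-55,0],"twist":0,"grip":1},{"offset":[-62,-82,0],"twist":0,"grip":1},{"offset":[-72,-95,0],"twist":0,"grip":1},{"offset":[-72,-95,0],"twist":0,"grip":1}]}}

```text
time: 28.98
tool_pos: [0.558, -0.0478, 0.3039]
tool_rot: [0.0, -0.005, 1.0, -0.0]
contact_force: [0.5, 0.4, 0.7]
gripper_width: 1.002
```

```bash
python3 - <<'E'
from h import *
st()
for i in range(3):
  w=manip.grab_frame("wrist")
  for q in("lid_knob","lid"): find("tip_of",q,"wrist",2)
cv2.imwrite("pics/p8.png",w)
E
```

```text
t 28.98 pos [ 0.558  -0.0478  0.3039] R
 [[-1.    -0.009  0.001]
 [-0.009  1.    -0.001]
 [-0.001 -0.001 -1.   ]] 
F [0.5 0.4 0.7] g 1.002 j [-2.180e-01 -1.800e-02  1.858e+00 -1.000e-03  1.301e+00 -1.798e+00]
tip_of lid_knob wrist 0.72 [ 0.5541 -0.0451  0.0269]
tip_of lid wrist 0.96 [ 5.552e-01 -4.500e-02  5.000e-04]
tip_of lid_knob wrist 0.66 [ 0.5566 -0.0463  0.0304]
tip_of lid wrist 0.98 [ 0.5565 -0.0476  0.0033]
tip_of lid_knob wrist 0.87 [ 0.5592 -0.0479  0.029 ]
tip_of lid wrist 0.83 [ 0.5569 -0.0484  0.0055]
```

View pics/p8.png

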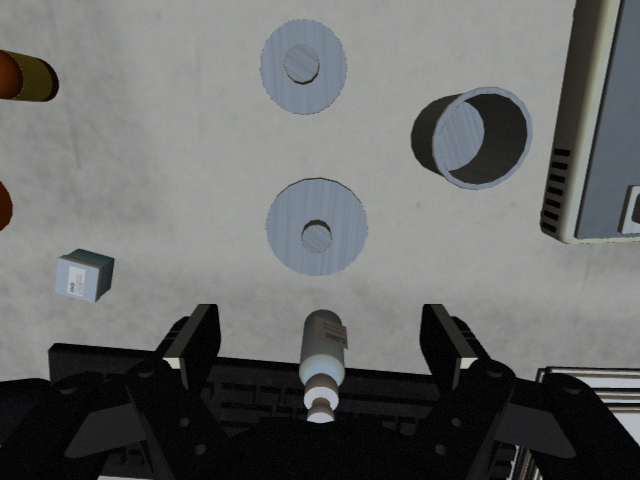

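The view shows the cup empty and upright at px (480,140), the big lid's knob at (316,237) straight under the gripper, and the lens cleaner clear behind it. I'm descending on the knob.

Emit:
{"api": "play_rows", "payload": {"increments": [{"offset":[1,1,35],"twist":0,"grip":1},{"offset":[1,1,70],"twist":0,"grip":0.8},{"offset":[1,1,95],"twist":0,"grip":0.6},{"offset":[1,1,110],"twist":0,"grip":0.5},{"offset":[1,1,115],"twist":0,"grip":0.5}]}}

```text
time: 29.85
tool_pos: [0.5535, -0.0437, 0.1852]
tool_rot: [-0.003, -0.006, 1.0, 0.001]
contact_force: [-1.4, 0.6, -0.5]
gripper_width: 0.5
```

Emit:
{"api": "play_rows", "payload": {"increments": [{"offset":[0,0,0],"twist":0,"grip":0.5},{"offset":[0,0,0],"twist":0,"grip":0.1},{"offset":[0,0,0],"twist":0,"grip":0.1},{"offset":[0,0,0],"twist":0,"grip":0.1},{"offset":[0,0,0],"twist":0,"grip":0.1}]}}

```text
time: 30.27
tool_pos: [0.5563, -0.0445, 0.1908]
tool_rot: [0.002, -0.006, 1.0, -0.0]
contact_force: [-0.4, 0.3, 4.9]
gripper_width: 0.225
```

Emit:
{"api": "play_rows", "payload": {"increments": [{"offset":[0,0,0],"twist":0,"grip":0.1},{"offset":[0,0,0],"twist":0,"grip":0.1},{"offset":[0,0,0],"twist":0,"grip":0.1}]}}

```text
time: 30.52
tool_pos: [0.5564, -0.0445, 0.1908]
tool_rot: [0.002, -0.006, 1.0, -0.0]
contact_force: [-0.4, 1.0, 6.4]
gripper_width: 0.226
```

Emit:
{"api": "play_rows", "payload": {"increments": [{"offset":[0,0,-15],"twist":0,"grip":0.1},{"offset":[0,0,-45],"twist":0,"grip":0.1},{"offset":[0,0,-80],"twist":0,"grip":0.1},{"offset":[0,0,-115],"twist":0,"grip":0.1},{"offset":[5,12,-140],"twist":0,"grip":0.1}]}}

```text
time: 30.93
tool_pos: [0.5508, -0.0335, 0.3321]
tool_rot: [0.002, -0.005, 1.0, -0.001]
contact_force: [1.6, -0.8, -0.6]
gripper_width: 0.224
```

Emit:
{"api": "play_rows", "payload": {"increments": [{"offset":[12,30,-5],"twist":0,"grip":0.1},{"offset":[25,64,-10],"twist":0,"grip":0.1},{"offset":[38,99,-10],"twist":0,"grip":0.1},{"offset":[51,134,-10],"twist":0,"grip":0.1},{"offset":[64,168,-10],"twist":0,"grip":0.1}]}}

```text
time: 31.35
tool_pos: [0.4829, 0.1361, 0.3386]
tool_rot: [0.0, -0.006, 1.0, 0.0]
contact_force: [0.6, -0.5, -3.0]
gripper_width: 0.223
```

Emit:
{"api": "play_rows", "payload": {"increments": [{"offset":[11,30,0],"twist":0,"grip":0.1},{"offset":[20,52,0],"twist":0,"grip":0.1},{"offset":[24,61,0],"twist":0,"grip":0.1},{"offset":[24,61,0],"twist":0,"grip":0.1},{"offset":[24,61,0],"twist":0,"grip":0.1}]}}

```text
time: 31.77
tool_pos: [0.4593, 0.1953, 0.3384]
tool_rot: [-0.0, -0.007, 1.0, -0.0]
contact_force: [-0.8, -0.0, -3.7]
gripper_width: 0.227
```

```bash
python3 - <<'E'
from h import *
st()
for i in range(3):
  for c in ("wrist","scene","top"):
    f=manip.grab_frame(c)
    for q in("lid","lid_knob","bowl_rim"): find("tip_of",q,c,1)
    cv2.imwrite(f"pics/q_{c}.png",f)
E
```

```text
t 31.77 pos [0.4593 0.1953 0.3384] R
 [[-1.    -0.013 -0.   ]
 [-0.013  1.    -0.001]
 [ 0.    -0.001 -1.   ]] 
F [-0.8 -0.  -3.7] g 0.227 j [ 2.530e-01 -2.040e-01  1.968e+00 -1.000e-03  1.378e+00 -1.331e+00]
tip_of lid wrist 0.94 [0.4589 0.1953 0.1504]
tip_of lid_knob wrist 0.93 [0.4609 0.1917 0.1758]
tip_of lid scene 0.69 [0.4542 0.1947 0.1483]
tip_of lid_knob scene 0.64 [0.457  0.1957 0.1743]
tip_of bowl_rim scene 0.96 [0.4612 0.1926 0.0914]
tip_of lid top 0.78 [0.4564 0.2013 0.1489]
tip_of lid_knob top 0.66 [ 0.5975 -0.2272  0.0013]
tip_of bowl_rim top 0.78 [0.4626 0.1986 0.0906]
tip_of lid wrist 0.79 [0.4598 0.1926 0.1478]
tip_of lid_knob wrist 0.74 [0.4603 0.1961 0.1772]
tip_of lid scene 0.59 [0.457  0.1973 0.1482]
tip_of lid_knob scene 0.76 [0.4573 0.1966 0.1772]
tip_of bowl_rim scene 0.8 [0.4617 0.1908 0.0923]
tip_of lid top 0.66 [0.4555 0.1967 0.1447]
tip_of lid_knob top 0.61 [0.4576 0.1997 0.1745]
tip_of bowl_rim top 0.62 [ 0.4563  0.1978 -0.0015]
tip_of lid wrist 0.84 [0.461  0.1962 0.1493]
tip_of lid_knob wrist 0.84 [0.462  0.1934 0.1778]
tip_of lid scene 0.73 [0.4567 0.1958 0.1483]
tip_of lid_knob scene 0.65 [0.4565 0.1972 0.177 ]
tip_of bowl_rim scene 0.92 [0.4605 0.1915 0.0961]
tip_of lid top 0.81 [0.4533 0.1963 0.1457]
tip_of lid_knob top 0.68 [0.4564 0.1996 0.177 ]
tip_of bowl_rim top 0.66 [0.4614 0.1964 0.0944]
```

Emit:
{"api": "play_rows", "payload": {"increments": [{"offset":[-5,-1,10],"twist":0,"grip":0.1},{"offset":[-5,-1,25],"twist":0,"grip":0.1},{"offset":[-5,-1,40],"twist":0,"grip":0.1},{"offset":[-5,-1,48],"twist":0,"grip":0.1},{"offset":[-5,-1,48],"twist":0,"grip":0.1}]}}

```text
time: 33.98
tool_pos: [0.4636, 0.1942, 0.2876]
tool_rot: [-0.003, -0.006, 1.0, -0.001]
contact_force: [-1.5, -0.6, -2.5]
gripper_width: 0.224
```

Emit:
{"api": "play_rows", "payload": {"increments": [{"offset":[0,0,3],"twist":0,"grip":0.1},{"offset":[0,0,6],"twist":0,"grip":0.1},{"offset":[0,0,8],"twist":0,"grip":0.1},{"offset":[0,0,10],"twist":0,"grip":0.1},{"offset":[0,0,10],"twist":0,"grip":0.1}]}}

```text
time: 34.4
tool_pos: [0.4648, 0.1948, 0.283]
tool_rot: [0.0, -0.006, 1.0, 0.0]
contact_force: [-5.9, -0.8, 7.5]
gripper_width: 0.226
```

```bash
python3 - <<'E'
from h import *
st()
w=manip.grab_frame("wrist");s=manip.grab_frame("scene")
for c in ("wrist","scene"):
    for q in("lid","lid_knob"): find("tip_of",q,c,1)
cv2.imwrite("pics/p9.png",np.hstack([cv2.resize(w,(400,480)),cv2.resize(s[250:390,190:330],(400,480))]))
E
```

```text
t 34.4 pos [0.4648 0.1948 0.283 ] R
 [[-1.    -0.012  0.   ]
 [-0.012  1.     0.   ]
 [-0.     0.    -1.   ]] 
F [-5.9 -0.8  7.5] g 0.226 j [ 0.249 -0.132  2.002  0.     1.271 -1.334]
tip_of lid wrist 0.79 [0.4626 0.1929 0.0949]
tip_of lid_knob wrist 0.78 [0.4652 0.1936 0.1221]
tip_of lid scene 0.84 [0.4608 0.1935 0.0933]
tip_of lid_knob scene 0.89 [0.4624 0.1961 0.1221]
```

Emit:
{"api": "play_rows", "payload": {"increments": [{"offset":[1,0,-1],"twist":0,"grip":0.1},{"offset":[2,0,0],"twist":0,"grip":0.1},{"offset":[3,0,2],"twist":0,"grip":0.1},{"offset":[3,0,3],"twist":0,"grip":0.1}]}}

```text
time: 35.03
tool_pos: [0.4626, 0.1949, 0.2816]
tool_rot: [0.002, -0.006, 1.0, 0.0]
contact_force: [-6.7, -1.8, 20.6]
gripper_width: 0.224
```

Emit:
{"api": "play_rows", "payload": {"increments": [{"offset":[1,0,-1],"twist":0,"grip":0.1},{"offset":[2,0,-1],"twist":0,"grip":0.1},{"offset":[2,0,1],"twist":0,"grip":0.1},{"offset":[2,0,1],"twist":0,"grip":0.1}]}}

```text
time: 35.37
tool_pos: [0.4601, 0.1948, 0.2797]
tool_rot: [0.001, -0.006, 1.0, 0.0]
contact_force: [-6.7, -2.0, 15.3]
gripper_width: 0.231
```

```bash
python3 - <<'E'
from h import *
st(); print(manip.state()["ft_torque"])
for i in range(2):
  for c in ("wrist","scene"):
    manip.grab_frame(c)
    for q in("lid","lid_knob"): find("tip_of",q,c,1)
E
```

```text
t 35.37 pos [0.4601 0.1948 0.2797] R
 [[-1.    -0.012  0.001]
 [-0.012  1.     0.   ]
 [-0.001  0.    -1.   ]] 
F [-6.7 -2.  15.3] g 0.231 j [ 0.251 -0.139  2.015  0.     1.264 -1.332]
[-0.24099654  1.06160574 -0.04846936]
tip_of lid wrist 0.71 [0.4566 0.1929 0.0886]
tip_of lid_knob wrist 0.83 [0.4625 0.1965 0.1169]
tip_of lid scene 0.6 [0.4558 0.197  0.0881]
tip_of lid_knob scene 0.62 [0.4599 0.1954 0.1179]
tip_of lid wrist 0.92 [0.4583 0.1959 0.0904]
tip_of lid_knob wrist 0.77 [0.4621 0.1918 0.1166]
tip_of lid scene 0.73 [ 0.4439 -0.2473 -0.0021]
```

Emit:
{"api": "play_rows", "payload": {"increments": [{"offset":[0,0,-2],"twist":0,"grip":0.1},{"offset":[0,0,-2],"twist":0,"grip":0.3},{"offset":[0,0,-2],"twist":0,"grip":0.4},{"offset":[0,0,-2],"twist":0,"grip":0.4},{"offset":[0,0,-2],"twist":0,"grip":0.4}]}}

```text
time: 36.38
tool_pos: [0.4592, 0.1944, 0.278]
tool_rot: [-0.001, -0.006, 1.0, -0.0]
contact_force: [-1.4, 0.1, -0.4]
gripper_width: 0.397
```

```bash
python3 - <<'E'
from h import *
st()
for i in range(2):
  for c in ("wrist","scene","top"):
    f=manip.grab_frame(c)
    for q in("lid","lid_knob"): find("tip_of",q,c,1)
    if c=="scene": s=f
    if c=="wrist": w=f
cv2.imwrite("pics/p10.png",np.hstack([cv2.resize(w,(400,480)),cv2.resize(s[250:390,190:330],(400,480))]))
E
```

```text
t 36.38 pos [0.4592 0.1944 0.278 ] R
 [[-1.    -0.012 -0.001]
 [-0.012  1.    -0.   ]
 [ 0.001 -0.    -1.   ]] 
F [-1.4  0.1 -0.4] g 0.397 j [ 0.251 -0.139  2.018 -0.     1.264 -1.332]
tip_of lid wrist 0.89 [0.4631 0.1966 0.0889]
tip_of lid_knob wrist 0.94 [0.4615 0.1938 0.1178]
tip_of lid scene 0.71 [0.4569 0.1929 0.0908]
tip_of lid_knob scene 0.53 [0.4834 0.0527 0.0582]
tip_of lid top 0.69 [0.4578 0.1977 0.0857]
tip_of lid_knob top 0.79 [0.4569 0.2019 0.1158]
tip_of lid wrist 0.85 [0.4595 0.1957 0.0907]
tip_of lid_knob wrist 0.74 [0.4595 0.1945 0.1186]
tip_of lid scene 0.67 [0.4585 0.1968 0.088 ]
tip_of lid_knob scene 0.58 [0.456  0.195  0.1142]
tip_of lid top 0.63 [0.4574 0.198  0.0881]
tip_of lid_knob top 0.7 [0.4583 0.1988 0.1183]
```

View pics/p10.png

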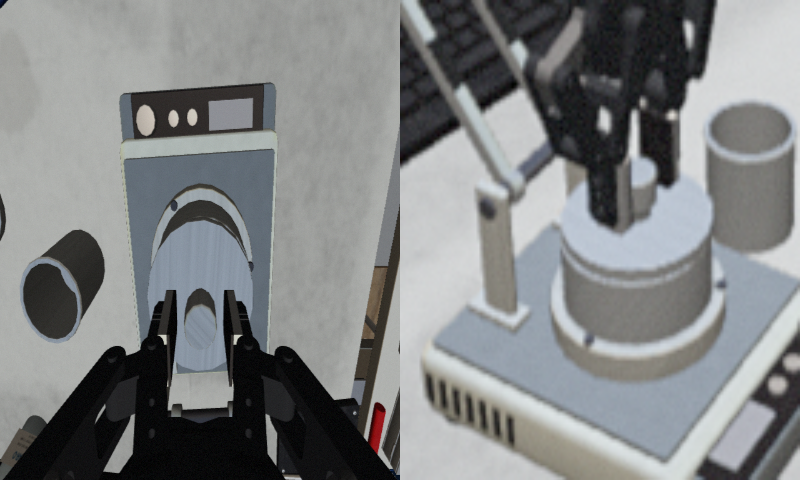

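The lid sits level on the bowl with an even seam (right crop, px (637,215)), and the networks put its origin at z ≈ 0.0887, against 0.089 when seated. Next I retract, turn the jaws along the mill's x, and go to the fork bar.

Emit:
{"api": "play_rows", "payload": {"increments": [{"offset":[0,0,-20],"twist":0,"grip":0.45},{"offset":[0,0,-55],"twist":0,"grip":0.5},{"offset":[0,0,-90],"twist":0,"grip":0.5},{"offset":[0,0,-125],"twist":0,"grip":0.5},{"offset":[0,0,-155],"twist":0,"grip":0.5}]}}

```text
time: 37.7
tool_pos: [0.4593, 0.1945, 0.4364]
tool_rot: [0.001, -0.006, 1.0, 0.0]
contact_force: [0.6, 0.0, 0.2]
gripper_width: 0.502
```

Emit:
{"api": "play_rows", "payload": {"increments": [{"offset":[-20,0,0],"twist":0.124,"grip":0.5},{"offset":[-45,0,0],"twist":0.248,"grip":0.5},{"offset":[-70,0,0],"twist":0.372,"grip":0.5},{"offset":[-95,0,0],"twist":0.496,"grip":0.5},{"offset":[-105,0,0],"twist":0.62,"grip":0.5}]}}

```text
time: 38.12
tool_pos: [0.5665, 0.1955, 0.4334]
tool_rot: [0.0, 0.303, 0.953, 0.0]
contact_force: [-1.0, -0.1, 0.0]
gripper_width: 0.501
```

Emit:
{"api": "play_rows", "payload": {"increments": [{"offset":[0,0,0],"twist":0.124,"grip":0.5},{"offset":[0,0,0],"twist":0.248,"grip":0.5},{"offset":[0,0,0],"twist":0.372,"grip":0.5},{"offset":[0,0,0],"twist":0.496,"grip":0.5},{"offset":[0,0,0],"twist":0.62,"grip":0.5}]}}

```text
time: 38.53
tool_pos: [0.5645, 0.1958, 0.4335]
tool_rot: [-0.0, 0.579, 0.816, -0.0]
contact_force: [0.3, 0.2, 0.2]
gripper_width: 0.503
```

Emit:
{"api": "play_rows", "payload": {"increments": [{"offset":[0,0,0],"twist":0.124,"grip":0.5},{"offset":[0,0,0],"twist":0.248,"grip":0.5},{"offset":[0,0,0],"twist":0.29,"grip":0.5},{"offset":[0,0,0],"twist":0.29,"grip":0.5}]}}

```text
time: 38.87
tool_pos: [0.5644, 0.1958, 0.4336]
tool_rot: [-0.0, 0.688, 0.725, -0.0]
contact_force: [0.3, 0.7, 0.1]
gripper_width: 0.501
```

```bash
python3 - <<'E'
from h import *
st()
for i in range(2):
  for c in ("wrist","scene","top"):
    f=manip.grab_frame(c)
    for q in("fork_bar","fork_hinge","lid"): find("tip_of",q,c,1)
print(toolshift([.616,.204,.43]))
E
```

```text
t 38.87 pos [0.5644 0.1958 0.4336] R
 [[-0.052  0.999 -0.   ]
 [ 0.999  0.052 -0.   ]
 [-0.    -0.    -1.   ]] 
F [0.3 0.7 0.1] g 0.501 j [ 0.209 -0.028  1.646 -0.     1.524  0.157]
tip_of fork_bar wrist 0.7 [0.6128 0.2034 0.2153]
tip_of fork_hinge wrist 0.6 [0.4889 0.0509 0.0014]
tip_of lid wrist 0.57 [0.4607 0.196  0.0917]
tip_of fork_bar scene 0.55 [0.6141 0.2035 0.214 ]
tip_of fork_hinge scene 0.88 [0.5209 0.2002 0.1098]
tip_of lid scene 0.68 [0.4566 0.1946 0.0899]
tip_of fork_bar top 0.77 [0.6146 0.2098 0.2125]
tip_of fork_hinge top 0.9 [0.5207 0.2025 0.1087]
tip_of lid top 0.7 [0.4565 0.1994 0.0888]
tip_of fork_bar wrist 0.91 [0.6156 0.2005 0.2151]
tip_of fork_hinge wrist 0.74 [0.5245 0.1973 0.1093]
tip_of lid wrist 0.86 [0.4595 0.1978 0.0927]
tip_of fork_bar scene 0.79 [0.6109 0.2033 0.2136]
tip_of fork_hinge scene 0.89 [0.5207 0.2012 0.1093]
tip_of lid scene 0.57 [0.4537 0.1945 0.0908]
tip_of fork_bar top 0.58 [0.6109 0.2086 0.2148]
tip_of fork_hinge top 0.85 [0.5196 0.2003 0.1063]
tip_of lid top 0.83 [0.4569 0.1998 0.0885]
[ 5.5 51.9  3.7]
```

Emit:
{"api": "play_rows", "payload": {"increments": [{"offset":[2,25,0],"twist":0,"grip":0.5},{"offset":[5,49,0],"twist":0,"grip":0.5},{"offset":[5,49,20],"twist":0,"grip":0.5},{"offset":[5,49,45],"twist":0,"grip":0.5},{"offset":[5,49,64],"twist":0,"grip":0.5}]}}

```text
time: 40.48
tool_pos: [0.6133, 0.2034, 0.3683]
tool_rot: [-0.0, 0.688, 0.726, -0.0]
contact_force: [0.7, -0.2, -1.6]
gripper_width: 0.502
```

Emit:
{"api": "play_rows", "payload": {"increments": [{"offset":[0,0,0],"twist":0,"grip":0.3},{"offset":[0,0,0],"twist":0,"grip":0.15},{"offset":[0,0,0],"twist":0,"grip":0.05},{"offset":[0,0,0],"twist":0,"grip":0.05},{"offset":[0,0,0],"twist":0,"grip":0.05}]}}

```text
time: 40.9
tool_pos: [0.613, 0.2034, 0.3707]
tool_rot: [0.0, 0.688, 0.726, 0.0]
contact_force: [-1.4, -0.5, -2.1]
gripper_width: 0.105
```

Emit:
{"api": "play_rows", "payload": {"increments": [{"offset":[0,0,0],"twist":0,"grip":0.05},{"offset":[0,0,0],"twist":0,"grip":0.05},{"offset":[0,0,0],"twist":0,"grip":0.05}]}}

```text
time: 41.15
tool_pos: [0.6131, 0.2034, 0.3705]
tool_rot: [0.0, 0.688, 0.726, 0.0]
contact_force: [-1.6, -1.1, -0.9]
gripper_width: 0.1
```

```bash
python3 - <<'E'
from h import *
st()
E
```

```text
t 41.15 pos [0.6131 0.2034 0.3705] R
 [[-0.053  0.999  0.001]
 [ 0.999  0.053  0.   ]
 [ 0.     0.001 -1.   ]] 
F [-1.6 -1.1 -0.9] g 0.1 j [ 0.205  0.123  1.595 -0.     1.422  0.152]
```

Emit:
{"api": "play_rows", "payload": {"increments": [{"offset":[0,-21.6,-15.3],"twist":0,"grip":0.05},{"offset":[0,-43.4,-25.5],"twist":0,"grip":0.05},{"offset":[0,-66.6,-31.7],"twist":0,"grip":0.05},{"offset":[0,-90.6,-33.8],"twist":0,"grip":0.05},{"offset":[0,-114.6,-31.7],"twist":0,"grip":0.05}]}}

```text
time: 41.57
tool_pos: [0.4994, 0.1971, 0.4063]
tool_rot: [0.004, 0.688, 0.725, 0.005]
contact_force: [5.5, -1.1, -0.4]
gripper_width: 0.101
```

```bash
python3 - <<'E'
from h import *
st()
for c in ("scene","top"):
    f=manip.grab_frame(c)
    for q in("fork_bar",): find("tip_of",q,c,1)
E
```

```text
t 41.57 pos [0.4994 0.1971 0.4063] R
 [[-0.053  0.999  0.013]
 [ 0.999  0.052  0.001]
 [ 0.001  0.013 -1.   ]] 
F [ 5.5 -1.1 -0.4] g 0.101 j [ 0.238 -0.163  1.818 -0.002  1.474  0.185]
tip_of fork_bar scene 0.68 [0.5035 0.1987 0.241 ]
tip_of fork_bar top 0.74 [0.5021 0.199  0.2471]
```

Gripped and following. I'm continuing down the arc.

Emit:
{"api": "play_rows", "payload": {"increments": [{"offset":[0,-23.2,6.2],"twist":0,"grip":0.05},{"offset":[0,-45,16.4],"twist":0,"grip":0.05},{"offset":[0,-64.7,30.2],"twist":0,"grip":0.05},{"offset":[0,-81.7,47.2],"twist":0,"grip":0.05},{"offset":[0,-95.5,66.9],"twist":0,"grip":0.05}]}}

```text
time: 42.18
tool_pos: [0.4033, 0.1924, 0.3379]
tool_rot: [0.002, 0.688, 0.726, 0.003]
contact_force: [1.3, -0.9, 2.8]
gripper_width: 0.102
```

Emit:
{"api": "play_rows", "payload": {"increments": [{"offset":[0,-10.2,21.8],"twist":0,"grip":0.05},{"offset":[0,-14.5,33],"twist":0,"grip":0.05},{"offset":[0,-16.4,45],"twist":0,"grip":0.05},{"offset":[0,-18,57],"twist":0,"grip":0.05},{"offset":[0,-18,57],"twist":0,"grip":0.05}]}}

```text
time: 42.6
tool_pos: [0.3855, 0.1915, 0.2758]
tool_rot: [-0.0, 0.688, 0.726, 0.001]
contact_force: [2.8, 3.7, -2.7]
gripper_width: 0.102
```

```bash
python3 - <<'E'
from h import *
st()
for c in ("scene","top"):
    f=manip.grab_frame(c)
    for q in("fork_bar","lid"): find("tip_of",q,c,1)
E
```

```text
t 42.6 pos [0.3855 0.1915 0.2758] R
 [[-0.053  0.999  0.001]
 [ 0.999  0.053  0.001]
 [ 0.001  0.001 -1.   ]] 
F [ 2.8  3.7 -2.7] g 0.102 j [ 2.870e-01 -3.250e-01  2.175e+00  1.000e-03  1.290e+00  2.340e-01]
tip_of fork_bar scene 0.98 [0.3901 0.1935 0.1132]
tip_of lid scene 0.69 [0.4545 0.1932 0.089 ]
tip_of fork_bar top 0.82 [0.3876 0.1996 0.1199]
tip_of lid top 0.71 [0.4545 0.1982 0.0878]
```

Emit:
{"api": "play_rows", "payload": {"increments": [{"offset":[0,-0.5,5],"twist":0,"grip":0.05},{"offset":[0,-0.5,9],"twist":0,"grip":0.05},{"offset":[0,-0.5,12],"twist":0,"grip":0.05},{"offset":[0,-0.5,14],"twist":0,"grip":0.05},{"offset":[0,-0.5,14],"twist":0,"grip":0.05}]}}

```text
time: 43.32
tool_pos: [0.3857, 0.1917, 0.2674]
tool_rot: [-0.0, 0.688, 0.726, -0.0]
contact_force: [-11.2, 0.8, 22.4]
gripper_width: 0.096
```

```bash
python3 - <<'E'
from h import *
st()
for c in ("scene","top"):
    f=manip.grab_frame(c)
    for q in("fork_bar","lid"): find("tip_of",q,c,1)
E
```

```text
t 43.32 pos [0.3857 0.1917 0.2674] R
 [[-0.053  0.999 -0.001]
 [ 0.999  0.053  0.   ]
 [ 0.    -0.001 -1.   ]] 
F [-11.2   0.8  22.4] g 0.096 j [ 0.288 -0.311  2.18   0.     1.273  0.235]
tip_of fork_bar scene 0.75 [0.3882 0.1893 0.1107]
tip_of lid scene 0.56 [0.4551 0.197  0.0919]
tip_of fork_bar top 0.56 [0.3899 0.1942 0.1065]
tip_of lid top 0.76 [0.453  0.2008 0.0894]
```

Emit:
{"api": "play_rows", "payload": {"increments": [{"offset":[0,0,0],"twist":0,"grip":0.25},{"offset":[0,0,0],"twist":0,"grip":0.27},{"offset":[0,0,0],"twist":0,"grip":0.27},{"offset":[0,0,-15],"twist":0,"grip":0.27},{"offset":[0,0,-45],"twist":0,"grip":0.27}]}}

```text
time: 44.03
tool_pos: [0.383, 0.1904, 0.3039]
tool_rot: [-0.002, 0.688, 0.725, -0.005]
contact_force: [0.6, 0.8, -0.1]
gripper_width: 0.27
```

Emit:
{"api": "play_rows", "payload": {"increments": [{"offset":[0,1,0],"twist":0,"grip":0.0},{"offset":[0,1,0],"twist":0,"grip":0.0},{"offset":[0,1,0],"twist":0,"grip":0.0},{"offset":[0,1,10],"twist":0,"grip":0.0},{"offset":[0,1,18],"twist":0,"grip":0.0}]}}

```text
time: 44.45
tool_pos: [0.3853, 0.1911, 0.2885]
tool_rot: [-0.0, 0.688, 0.726, -0.001]
contact_force: [0.5, -0.5, -1.0]
gripper_width: 0.001
```

Emit:
{"api": "play_rows", "payload": {"increments": [{"offset":[0,0,3],"twist":0,"grip":0.0},{"offset":[0,0,5],"twist":0,"grip":0.0},{"offset":[0,0,7],"twist":0,"grip":0.0},{"offset":[0,0,9],"twist":0,"grip":0.0},{"offset":[0,0,9],"twist":0,"grip":0.0}]}}

```text
time: 44.87
tool_pos: [0.386, 0.1914, 0.2854]
tool_rot: [-0.001, 0.688, 0.726, -0.003]
contact_force: [-18.0, -6.0, 32.7]
gripper_width: -0.003
```

The closed fingertips meet the bar at z ≈ 0.112, which is exactly the closed height, and it is firm. I'm retracting for a last look.

Emit:
{"api": "play_rows", "payload": {"increments": [{"offset":[0,0,-10],"twist":0,"grip":0},{"offset":[0,0,-40],"twist":0,"grip":0},{"offset":[0,0,-75],"twist":0,"grip":0},{"offset":[0,0,-105],"twist":0,"grip":0},{"offset":[0,0,-130],"twist":0,"grip":0}]}}

```text
time: 45.28
tool_pos: [0.3857, 0.1913, 0.4122]
tool_rot: [-0.0, 0.688, 0.726, -0.0]
contact_force: [-0.3, -0.4, 0.3]
gripper_width: 0.001
```

Emit:
{"api": "play_rows", "payload": {"increments": [{"offset":[-40,0,0],"twist":0,"grip":0},{"offset":[-75,0,0],"twist":0,"grip":0},{"offset":[-75,0,0],"twist":0,"grip":0}]}}

```text
time: 45.53
tool_pos: [0.39, 0.113, 0.4105]
tool_rot: [0.001, 0.69, 0.724, -0.001]
contact_force: [-0.3, -1.0, -0.2]
gripper_width: 0.0
```

```bash
python3 - <<'E'
from h import *
st()
s=manip.grab_frame("scene");t=manip.grab_frame("top")
for c in ("scene","top"):
    for q in("fork_bar","lid","cup","cup_rim","oil_bottle","coverslip_box","spare_lid","lens_cleaner"): find("tip_of",q,c,2)
cv2.imwrite("pics/p11.png",np.hstack([cv2.resize(s[200:420,180:420],(480,440)),cv2.resize(t[180:360,140:320],(320,440))]))
E
```

```text
t 45.53 pos [0.39   0.113  0.4105] R
 [[-0.048  0.999 -0.001]
 [ 0.999  0.048 -0.003]
 [-0.003 -0.001 -1.   ]] 
F [-0.3 -1.  -0.2] g 0.0 j [ 0.099 -0.518  2.082 -0.003  1.578  0.051]
tip_of fork_bar scene 0.96 [0.3869 0.1902 0.106 ]
tip_of lid scene 0.95 [0.4578 0.1949 0.0919]
tip_of cup scene 0.88 [ 0.5385 -0.3189  0.0008]
tip_of cup scene 0.72 [ 0.4826  0.0513 -0.0018]
tip_of cup_rim scene 0.84 [ 0.5409 -0.3133  0.0625]
tip_of cup_rim scene 0.79 [0.4813 0.0546 0.0595]
tip_of oil_bottle scene 0.69 [ 0.4478 -0.2486 -0.0037]
tip_of oil_bottle scene 0.64 [0.4625 0.1998 0.0007]
tip_of coverslip_box scene 0.54 [ 0.5972 -0.2328  0.0011]
tip_of spare_lid scene 0.71 [ 4.396e-01 -5.350e-02 -2.000e-04]
tip_of lens_cleaner scene 0.73 [ 0.6494 -0.0398 -0.0025]
tip_of fork_bar top 0.22 [0.4824 0.0508 0.0605]
tip_of fork_bar top 0.2 [ 0.5987 -0.2322 -0.001 ]
tip_of lid top 0.46 [ 0.4416 -0.0548 -0.0025]
tip_of cup top 0.82 [ 4.84e-01  5.12e-02 -3.00e-04]
tip_of cup top 0.7 [ 0.539  -0.3126  0.0018]
tip_of cup_rim top 0.64 [0.4817 0.0506 0.0596]
tip_of cup_rim top 0.6 [ 0.5361 -0.3116  0.0574]
tip_of oil_bottle top 0.8 [ 4.510e-01 -2.433e-01 -3.000e-04]
tip_of coverslip_box top 0.56 [ 0.597  -0.2279  0.0007]
tip_of spare_lid top 0.98 [ 4.419e-01 -6.010e-02  1.000e-04]
```

View pics/p11.png

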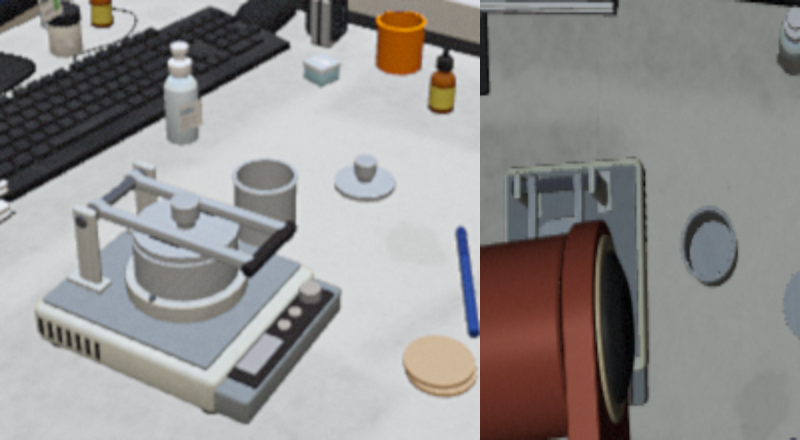

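The fork lies level over the seated lid (knob at px (185,208) between the arms). The cup stands upright and empty (265,190), the rest are untouched, and the arm is clear. I'm handing in.

```bash
python3 -c "
from plant import manip
print(manip.job_done())"
```

```text
the job is handed in; nothing more can be done
None
```

The mill is charged and closed, and I handed the job in after about 46 s on the robot's clock. No verdict was reported, so what follows rests on my own last checks.

- **Pour:** The tool can't tilt, so I tipped the cup by levering it over the bowl's rim. The first grip, low on the cup, was slipping, so I set the cup down and gripped it again at the rim. After that all eight balls went in; I counted eight in the bowl in the wrist picture.
- **Cup:** I righted it against the bowl wall, and it let go from about 13°. It now stands upright and empty at about (0.483, 0.051), roughly 0.15 m from the bowl's axis.
- **Lid:** It caught on the bowl's edge at first and went in after I shifted it about 4 mm. Before the fork was closed its origin measured about 0.0887 m, against 0.089 m when seated. The last scene reading was 0.092 m, within camera error but on the edge of the allowed range. The picture shows it level and seated.
- **Fork:** The closed fingertips met the bar firmly at 0.112 m, its fully closed height. That check pressed with 33 N upward and 18 N sideways, about 38 N in total.
- **Other things:** The oil bottle, coverslip box, lens cleaner and spare lid measure within about 7 mm of their starting places, which is close to camera noise. The gripper touches nothing.

One reading disagreed: in the last top picture the arm hid the mill, so the networks' fork and lid readings there were false and I ignored them.

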